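# Fish the lathe tool rest out from between the drawer cabinets

### The job

The lathe's T-shaped tool rest has slipped into one of the narrow gaps between the little drawer cabinets: fish it right out onto the open bench with the hooked pick, and leave the plain bar in the other gap where it is. Then stand the tool rest on its bar in the long empty compartment of the wooden tray without dropping it, and hang the pick back in its leaning cradle. Do not shift or knock over the eye loupes, the jar or the brass weight.

Things in the scene. Friction and masses are not known exactly. Their poses are not given: they have to be found in the camera images.
- cabinets: Fixed row of three light wooden drawer cabinets, 60 mm high, 140 mm deep, closed behind by a panel from x = 140. Origin: on the bench at the middle of the row's front edge; x runs into the depth (away from the robot), y left, z up. Middle cabinet y -25 to 25 mm, outer ones |y| 45 to 115 mm; two 20 mm gaps between them. A tin and a block, 25 mm high, are fixed on the outer cabinets at x 76 to 130.
- gap_left (a point): Mouth of the left gap, on the bench (cabinets' x = 0, y = 35 mm); axes as the cabinets'. The gap is 20 mm wide, 140 mm deep along x, 60 mm high, open at the top and front; its floor is the bench. Too narrow for fingers.
- gap_right (a point): Mouth of the right gap (cabinets' x = 0, y = -35 mm), otherwise the same as the left one.
- lamp_bar (a point): Middle of the underside of a fixed aluminium lamp bar, 225 mm above the bench at the cabinets' x = 115 mm: the bar is 24 mm wide in x, 270 mm long in y, 22 mm high, on thin posts at y = +-125 mm. It leaves no room for an upright hand over the gaps' depth.
- toolrest: Steel tool rest, an upside-down T, 90 g (varies): bar 80 x 14 x 8 mm along its x, with a square post 12 x 12 mm from the bar's middle up to 46 mm above the underside. Origin: centre of the bar's underside; z up along the post. It starts standing on its bar in one of the gaps, bar along the gap, post 50 to 85 mm behind the cabinets' front edge.
- plainbar: Bystander: plain steel bar 80 x 14 x 10 mm without a post, lying along the other gap; leave it. Origin: centre of its underside, x along it.
- pick: Hooked pick, 110 g (varies). Origin: centre of its flat-sided wooden crossbar handle, 90 mm along y, 14 mm along x, 20 mm along z. z points from hook to handle: below the crossbar a 12 mm stem (z -10 to -75), then a 6 mm rod to z = -160, there bent square, 14 mm towards -x: the hook. Starts hanging in the cradle, leaning 35 degrees, handle towards the robot, hook low and away from it.
- pick_tip (a point): Centre of the round end (radius 3 mm) of the pick's hook, at x = -14, z = -160 mm in the pick's frame; axes as the pick's.
- cradle: Fixed grey plastic cradle of the pick. Origin on the bench; at yaw 0 x points away from the robot, z up. An open fork leaning 35 degrees, top towards the robot, on two columns and a base (x -42 to 68 mm, 100 mm wide in y, 10 mm high). The stem lies between two cheeks on a back web; the crossbar rests on the cheeks' tops.
- cradle_seat (a point): Centre of the pick's crossbar when seated, 165 mm above the cradle's origin, axes as the cradle's (x away, z up, not leaning); side play up to 14 mm in y. In the seated pick's own (leaning) frame: cheeks |y| 20 to 38, x -22 to 10, z -75 to -10 mm; web |y| under 20, x -22 to -6, z -75 to -28 mm. Open towards the pick's +x: slide it off 25 mm or more that way, then lift; return likewise.
- tray: Fixed wooden tray 160 x 110 mm, walls 5 mm thick and 18 mm high, floor 5 mm thick. Origin: centre of its underside, x along the length. A divider at x = 35 mm parts the long empty compartment (x -75 to 32.5, y -50 to 50 mm) from a short one that holds three round movement holders.
- tray_floor (a point): Centre of the floor of the tray's long empty compartment, 5 mm above the bench; axes as the tray's.
- loupe1: Bystander: black eye loupe, 42 mm wide at its foot, 42 mm high, loose. Origin: centre of its underside. It stands in front of the cabinets, to the left.
- loupe2: Bystander: a second, equal eye loupe, in front of the cabinets to the right.
- jar1: Bystander: amber glass jar, 40 mm wide, 50 mm high, loose, to the left of the cabinets. Origin: centre of its underside.
- weight1: Bystander: brass weight, 48 mm wide, 52 mm high, loose, to the right of the cabinets. Origin: centre of its underside.
There are look-alikes about, which are no part of the job. What is shaped like the tray but purple or red is not meant. What is shaped like the toolrest but red is not meant.

How it is judged:
By the outcome, as a careful person would: the job done as asked, in the order asked, and still so for the second after the job is handed in, with the robot touching nothing.
It also fails if it takes over 67 s, if anything falls off the work surface, if the arm or the gripper's body presses on something with over 40 N, if the wrist force passes 120 N, or if a joint passes its speed limit or range.

### The arm

A 6-joint arm with a two-finger parallel gripper is mounted at the origin on the work surface. World frame = base frame: x ahead of the robot, y to its left, z up, the work surface at z = 0. Lengths are in m, angles in rad, forces in N, time in s.
With the tool pointing down it reaches from about 0.25 to 0.775 m from the base axis. Payload 8.9 kg.
Tool frame: the origin (TCP) lies midway between the tips of the shut fingers; the grasp point (between the pads) lies 19 mm behind it; z points along the fingers, y is the direction in which the jaws open and shut (so a half turn about z gives the same grasp; the last joint's range is limited). The gripper opens to 85 mm and grips with 20 to 120 N. Pads are 22 mm wide; open, the fingers measure 114 mm over their backs; the gripper's body (76 mm by 85 mm) begins 54 mm behind the grasp point. The pads swing forward as they close: fully open they stand 13 mm farther back than shut.
Start: joints at [1.134, 0.291, -0.153, 1.127, 0, 1.431], TCP at [0.154, 0.502, 0.231] pointing down, gripper open.
Joint ranges: [-2.52, 2.52], [-0.91, 1.74], [-1.3, 1.37], [-1.96, 2.02], [-1.52, 1.47], [-3.14, 3.14]. Speed limits (rad/s): [2.22, 2.22, 2.79, 3.14, 3.14, 3.14].

### API

Orientations are given as a rotation vector (axis times angle).
In Python, from workcell import r, cams, ticket, outline_of gives the robot as it stands.
- The arm moves only by the tool jog_arm, never from a script. Its argument "increments" is a list of rows, each a list of 7 numbers: the shift along the tool's x, y, z in m, then the turn, a rotation vector about the tool's x, y, z in rad, then the finger opening in m, from 0 to 0.0854. A call has 1 to 12 rows; each row shifts and turns the commanded pose from where the row before left it, along the tool's axes as they then stand; what a row does not reach is not made up. A row lasts 1/12 s, in which the tool goes at most 41.7 mm and 7.16 degrees, less where a joint would pass 70% of its speed; a pose out of reach is approached as far as the arm can. A call is refused whole if a number of a shift passes 0.0417 or a number of a turn 0.125, either way. A call with a gripper value outside its range is refused whole. The fingers move at their own pace and stop on an object; "force" is the grip in N (left out, the last holds). Time passes only in rows, so rows that do not move let the fingers close. It gives the time, the measured TCP pose, the force and the opening at its end, in the units of the state.
- r.get_obs(): the state, without advancing time (a new reading comes with each control period).
- cams.camera(name): name is "scene" or "side" or "wrist"; returns a dict with "frame" (384x512x3 uint8, red, green, blue), "mtx" (3x3 intrinsics, pixels), "origin" and "orientation" of the camera in the world. Camera axes: x right, y down, z forward; pixel columns grow to the right and rows downward; lengths in m; the calibration is good to about 2 mm. A picture is of the moment at which its call begins. There is no depth.
- ticket.finish_job(): hands the job in, once; it reports no verdict.
Trained networks look in a picture, given as the dict that the camera call returned (one of the last four; its "shot" number tells which), for a name from the list of things; names that differ only in an ending like _2 or _b are one class to them, and where a whole thing is asked for, a point or a joint stands for the part that bears it (a point fixed in the world has none). Each returns a list of dicts, best first, with "confidence" (0 to 1); they miss things now and then, are a little off and sometimes report something else, mostly with a low value. They report only what shows in the picture. A call takes as long as a camera call. They do not tell look-alikes from the thing itself.
- outline_of(picture, target): "pixels" (384x512 bool, what is visible of it) and "location" ([column, row] in pixels, amid what is visible of it).
The state is a dict: "time": time; "joint_pos": joint angles; "joint_vel": joint speeds; "effort": joint torques, N m; "tool_pos": TCP position; "orientation": TCP orientation; "contact_force": force on the tool from outside, world axes, zero at the start; "moment": the same for the moment, N m; "width": finger opening in m.
Only numpy, scipy, OpenCV 4.12 (cv2) and the standard library are available. Lean on these libraries where they do the work, as an engineer would, in place of code of your own. Each camera call takes 0.05 s, during which the arm holds its last target.

## Working session

There is one attempt and no reset: what is moved stays moved. The work goes in short steps, Python scripts to look and compute and a tool call to move; the robot and the scene stay as the last step left them, time stands still between calls to the robot, and variables do not carry over. Pictures are saved under pics/ and viewed, and the job is handed in when it is done.

Besides the shell and the picture viewer there is one more tool, called as name(argument=value, ...) on one line, values as JSON. jog_arm: Moves the arm, as the interface text tells. Its arguments: {"type":"object","properties":{"increments":{"type":"array"},"force":{"type":"number"}},"required":["increments"]}

```bash
ls -la; mkdir -p pics
cat > h.py <<'E'
import numpy as np,cv2
from scipy.spatial.transform import Rotation as R
from workcell import r,cams,ticket,outline_of
np.set_printoptions(precision=4,suppress=True)
def save(p,n): cv2.imwrite(f'pics/{n}.png',cv2.cvtColor(p['frame'],cv2.COLOR_RGB2BGR))
E
python3 - <<'E'
from h import *
for n in ['scene','side','wrist']:
    p=cams.camera(n); save(p,n+'0'); print(n,p['mtx'].tolist() if hasattr(p['mtx'],'tolist') else p['mtx'],p['origin'],p['orientation'],p['shot'])
print(r.get_obs())
E
```

```text
total 12
drwxr-xr-x  3 agent agent 4096 Dec  7 07:00 .
drwxr-xr-x 23 root  root  4096 Dec  7 07:00 ..
drwxr-xr-x  2 agent agent 4096 Dec  7 07:00 pics
scene [[454.56540680791954, 0.0, 256.3239757268282], [0.0, 454.56540680791954, 195.16587537890567], [0.0, 0.0, 1.0]] [ 1.0357 -0.0756  1.1004] [-2.0356 -1.7647  0.5046] 1
side [[388.1290915930656, 0.0, 253.3925295036762], [0.0, 388.1290915930656, 189.10260605577213], [0.0, 0.0, 1.0]] [0.2705 0.8022 0.717 ] [-0.2603  2.6615 -1.4224] 2
wrist [[272.49987461739363, 0.0, 255.88259064812786], [0.0, 272.49987461739363, 193.22198882703069], [0.0, 0.0, 1.0]] [0.0744 0.5244 0.373 ] [2.302  1.7028 0.2803] 3
{'time': 0.15, 'joint_pos': array([ 1.1337,  0.2911, -0.1539,  1.1267,  0.    ,  1.4315]), 'joint_vel': array([-0.0011, -0.0013,  0.0036, -0.0001, -0.0009,  0.0012]), 'effort': array([  0.0011, -53.7373,  33.152 ,   0.0114,  -0.0001,   0.    ]), 'tool_pos': array([0.1539, 0.5016, 0.2309]), 'orientation': array([-0.466 , -3.1065,  0.0014]), 'contact_force': array([-0.4883, -0.2829,  0.4748]), 'moment': array([-0.0308,  0.0068, -0.0408]), 'width': 0.08516204898540725}
```

View pics/scene0.png

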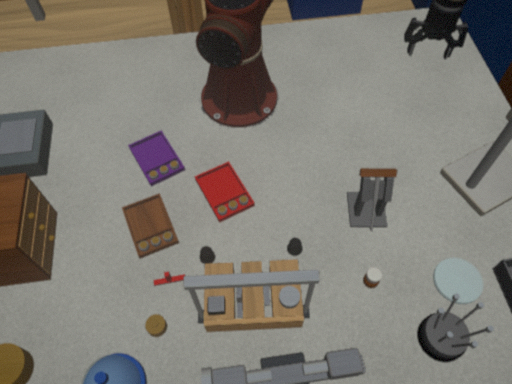

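View pics/side0.png

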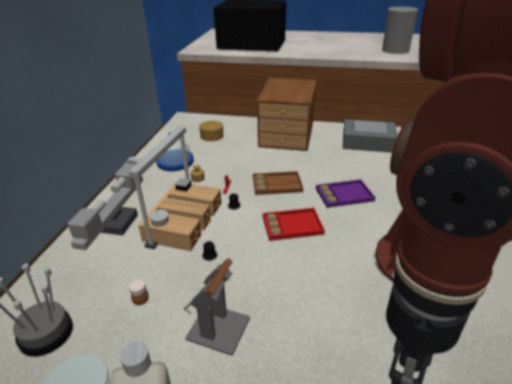

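View pics/wrist0.png

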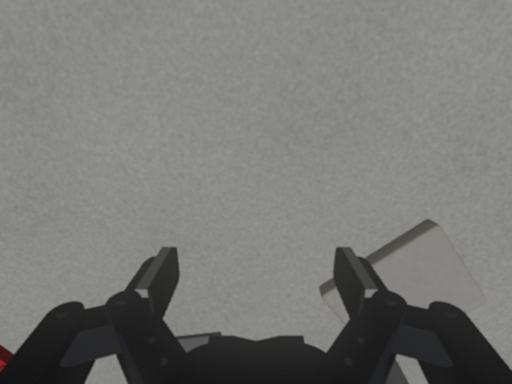

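```bash
cat >> h.py <<'E'
def ray(p,uv):
    K=np.array(p['mtx']);uv=np.atleast_2d(uv).astype(float)
    d=np.c_[(uv[:,0]-K[0,2])/K[0,0],(uv[:,1]-K[1,2])/K[1,1],np.ones(len(uv))]
    return np.array(p['origin']),R.from_rotvec(p['orientation']).apply(d)
def plane(p,uv,z):
    o,d=ray(p,uv); return o+d*((z-o[2])/d[:,2])[:,None]
def proj(p,X):
    X=np.atleast_2d(X); K=np.array(p['mtx'])
    c=R.from_rotvec(p['orientation']).inv().apply(X-np.array(p['origin']))
    return np.c_[K[0,0]*c[:,0]/c[:,2]+K[0,2],K[1,1]*c[:,1]/c[:,2]+K[1,2]]
def tri(ps,uvs):
    A=np.zeros((3,3));b=np.zeros(3)
    for p,uv in zip(ps,uvs):
        o,d=ray(p,uv);d=d[0]/np.linalg.norm(d[0]);M=np.eye(3)-np.outer(d,d);A+=M;b+=M@o
    return np.linalg.solve(A,b)
E
python3 - <<'E'
from h import *
import pickle
P={}
for n in ['scene','side']:
    p=cams.camera(n);P[n]=p
    for t in ['cabinets','toolrest','plainbar','pick','cradle','tray','loupe1','jar1','weight1','lamp_bar']:
        o=outline_of(p,t)
        for k in o[:4]:
            m=k['pixels']; ys,xs=np.nonzero(m)
            print(n,t,round(k['confidence'],2),np.round(k['location'],1),len(xs),(xs.min(),xs.max(),ys.min(),ys.max()) if len(xs) else '')
            P[n+t]=P.get(n+t,[])+[k]
    f=p['frame']
    cv2.imwrite(f'pics/{n}z.png',cv2.resize(cv2.cvtColor(f[240:340,150:330] if n=='scene' else f[120:260,130:270],cv2.COLOR_RGB2BGR),None,fx=4.2,fy=4.2,interpolation=cv2.INTER_CUBIC))
    cv2.imwrite(f'pics/{n}c.png',cv2.resize(cv2.cvtColor(f[150:250,320:420] if n=='scene' else f[245:365,150:290],cv2.COLOR_RGB2BGR),None,fx=5,fy=5,interpolation=cv2.INTER_CUBIC))
pickle.dump(P,open('P.pkl','wb'))
E
```

```text
scene cabinets 0.66 [252.3 295.5] 7203 (np.int64(183), np.int64(319), np.int64(260), np.int64(332))
scene toolrest 0.8 [166.4 281.9] 191 (np.int64(154), np.int64(183), np.int64(273), np.int64(285))
scene toolrest 0.44 [236.6 304.9] 173 (np.int64(236), np.int64(242), np.int64(288), np.int64(317))
scene plainbar 0.41 [266.4 295.5] 103 (np.int64(264), np.int64(270), np.int64(287), np.int64(304))
scene pick 0.6 [377.4 173.7] 396 (np.int64(361), np.int64(396), np.int64(169), np.int64(224))
scene cradle 0.91 [371.6 201.6] 1793 (np.int64(347), np.int64(393), np.int64(176), np.int64(227))
scene tray 0.88 [150.2 224.2] 2260 (np.int64(123), np.int64(177), np.int64(194), np.int64(257))
scene tray 0.74 [205.1 253.6] 242 (np.int64(200), np.int64(215), np.int64(246), np.int64(264))
scene tray 0.66 [225.2 191.4] 2031 (np.int64(195), np.int64(254), np.int64(163), np.int64(221))
scene tray 0.23 [251.3 294.5] 6809 (np.int64(183), np.int64(319), np.int64(260), np.int64(331))
scene loupe1 0.77 [204.4 255.1] 201 (np.int64(200), np.int64(214), np.int64(247), np.int64(263))
scene loupe1 0.53 [296.3 248.5] 
[... 1004 characters left out ...]
, np.int64(180), np.int64(207))
side tray 0.83 [293.3 223.4] 1619 (np.int64(263), np.int64(324), np.int64(208), np.int64(241))
side tray 0.57 [273.9 184.2] 1098 (np.int64(253), np.int64(303), np.int64(170), np.int64(195))
side tray 0.44 [196.4 176.1] 217 (np.int64(190), np.int64(204), np.int64(165), np.int64(183))
side loupe1 0.75 [209.3 254.6] 266 (np.int64(202), np.int64(217), np.int64(241), np.int64(261))
side loupe1 0.62 [232.5 202.2] 174 (np.int64(228), np.int64(240), np.int64(194), np.int64(209))
side jar1 0.73 [138.  292.7] 373 (np.int64(129), np.int64(148), np.int64(280), np.int64(305))
side lamp_bar 0.59 [177.  209.3] 4909 (np.int64(130), np.int64(220), np.int64(127), np.int64(249))
```

View pics/scenez.png

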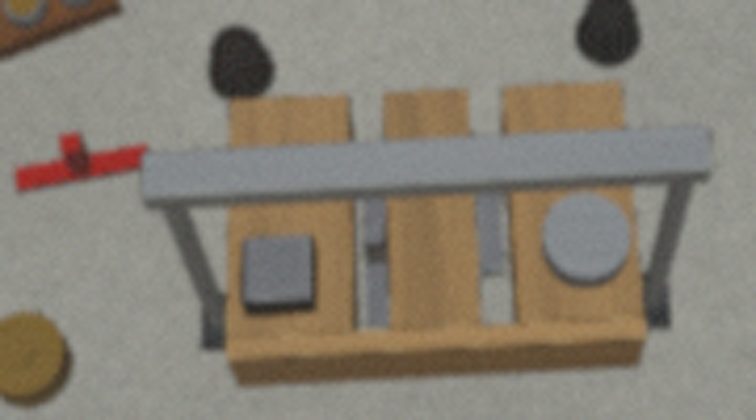

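View pics/sidez.png

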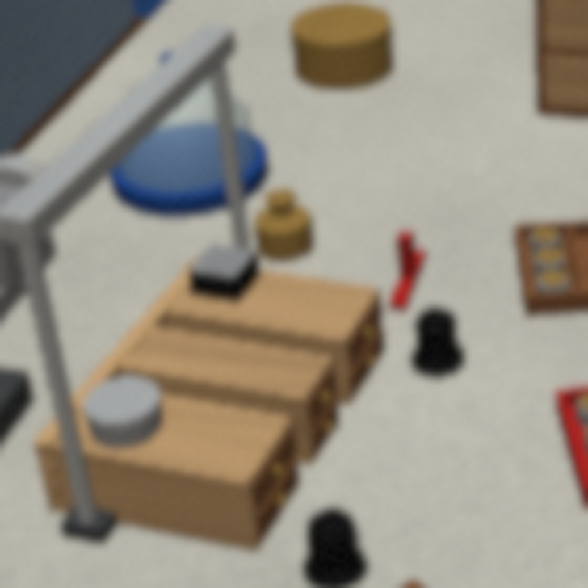

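View pics/scenec.png

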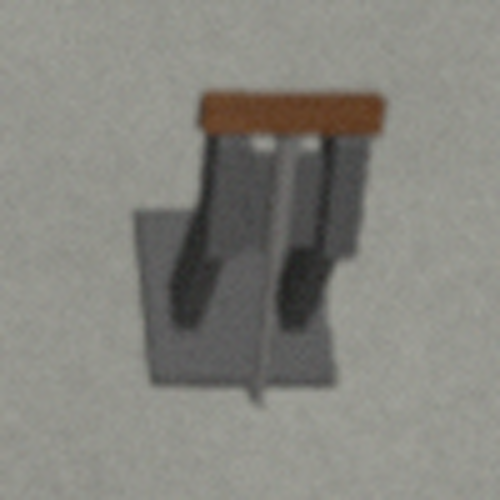

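View pics/sidec.png

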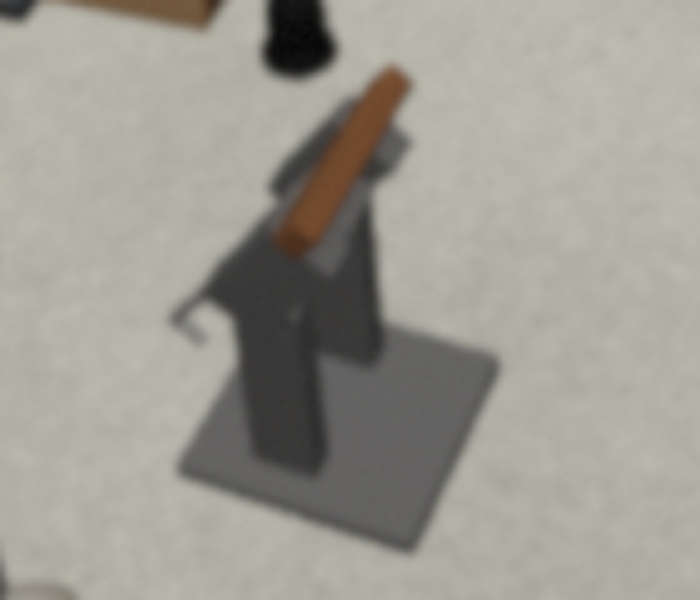

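Run:
```python
from h import *
import pickle
from scipy.optimize import least_squares
P=pickle.load(open('P.pkl','rb'));s,d=P['scene'],P['side']
z=lambda u,v:(150+u/4.2-.4,240+v/4.2-.4)
y=lambda u,v:(130+u/4.2-.4,120+v/4.2-.4)
obs=[(s,z(230,97),(0,-.115,.06)),(s,z(622,84),(0,.115,.06)),(s,z(384,92),(0,-.025,.06)),(s,z(468,90),(0,.025,.06)),(s,z(349,97),(0,-.045,.06)),(s,z(502,86),(0,.045,.06)),
(d,y(380,290),(0,-.115,.06)),(d,y(253,487),(0,.115,.06)),(d,y(297,430),(0,.045,.06)),(d,y(335,350),(0,-.025,.06)),(d,y(255,547),(0,.115,0)),(s,z(353,327),(.14,-.045,.06)),(s,z(388,327),(.14,-.025,.06)),(s,z(481,322),(.14,.025,.06)),(s,z(514,320),(.14,.045,.06))]
def T(q,X):
    c,sn=np.cos(q[2]),np.sin(q[2]);return np.array([q[0]+c*X[0]-sn*X[1],q[1]+sn*X[0]+c*X[1],X[2]])
f=lambda q:np.concatenate([proj(p,T(q,X))[0]-uv for p,uv,X in obs])
o=least_squares(f,[.6,0,0],loss='soft_l1');print('cab',o.x);print(f(o.x).reshape(-1,2))
q=o.x
post=plane(s,[z(374,245)],.046)[0];print('post',post, 'in cab',R.from_euler('z',-q[2]).apply(post-[q[0],q[1],0]))
for n,uv,h in [('loupe1a',(204.4,255.1),.02),('l2',(296.3,248.5),.02),('jar',(371,279),.025),('weight',(155.6,325),.026)]:
    print(n,plane(s,[uv],h)[0])
print('loupes side',plane(d,[(209.3,254.6),(232.5,202.2),(138,292.7)],.02))
# cradle
zc=lambda u,v:(320+u/5-.4,150+v/5-.4); yc=lambda u,v:(150+u/5-.4,245+v/5-.4)
print('base corners far',plane(s,[zc(153,385),zc(337,385)],.01),'near left',plane(s,[zc(135,210)],.01))
print('base side',plane(d,[yc(180,467),yc(412,547),yc(497,357)],.01))
# handle ends, top edge
print('handle', [tri([s,d],[a,b]) for a,b in [(zc(203,113),yc(402,85)),(zc(384,115),yc(296,232))]])
# tray
for k in P['scenetray'][:1]+P['sidetray'][2:3]:
    c=cv2.findContours(k['pixels'].astype(np.uint8),0,1)[0];c=max(c,key=cv2.contourArea);b=cv2.boxPoints(cv2.minAreaRect(c));print(b)
```

```text
cab [ 0.5958 -0.0392 -0.0989]
[[-0.1234 -0.0415]
 [-0.0535 -0.8639]
 [-0.1906 -0.3861]
 [ 0.1145 -0.7616]
 [ 0.0152 -1.2357]
 [ 0.1357 -0.1496]
 [ 0.6076 -1.2885]
 [-1.3084 -1.6186]
 [-0.8414 -3.8981]
 [-0.0224  0.8578]
 [ 0.679   1.1588]
 [-0.1263  0.6226]
 [ 0.2308  0.2462]
 [-0.2021  0.4963]
 [ 0.6183  0.5966]]
post [ 0.6803 -0.0806  0.046 ] in cab [ 0.0882 -0.0328  0.046 ]
loupe1a [ 0.5463 -0.1546  0.02  ]
l2 [0.562  0.0829 0.02  ]
jar [0.6721 0.2501 0.025 ]
weight [ 0.7108 -0.2827  0.026 ]
loupes side [[ 0.5463  0.0997  0.02  ]
 [ 0.5447 -0.1378  0.02  ]
 [ 0.6722  0.2533  0.02  ]]
base corners far [[0.5154 0.2391 0.01  ]
 [0.5296 0.3365 0.01  ]] near left [[0.4064 0.2561 0.01  ]]
base side [[0.5246 0.3405 0.01  ]
 [0.42   0.3577 0.01  ]
 [0.4061 0.2609 0.01  ]]
handle [array([0.4433, 0.256 , 0.1626]), array([0.4608, 0.3419, 0.1676])]
[[120.2466 207.6575]
 [160.0274 192.7397]
 [179.2603 244.0274]
 [139.4795 258.9452]]
[[252.3207 172.4517]
 [301.9724 169.531 ]
 [303.3724 193.331 ]
 [253.7207 196.2517]]
```

Run:
```python
from h import *
import pickle
P=pickle.load(open('P.pkl','rb'))
a=cv2.resize(cv2.cvtColor(P['scene']['frame'][185:265,110:190],cv2.COLOR_RGB2BGR),(400,400),interpolation=2)
b=cv2.resize(cv2.cvtColor(P['side']['frame'][155:211,246:310],cv2.COLOR_RGB2BGR),(400,350),interpolation=2)
b=np.pad(b,((0,50),(0,0),(0,0)))
cv2.imwrite('pics/tr.png',np.hstack([a,b]))
```

```text
(no output)
```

View pics/tr.png

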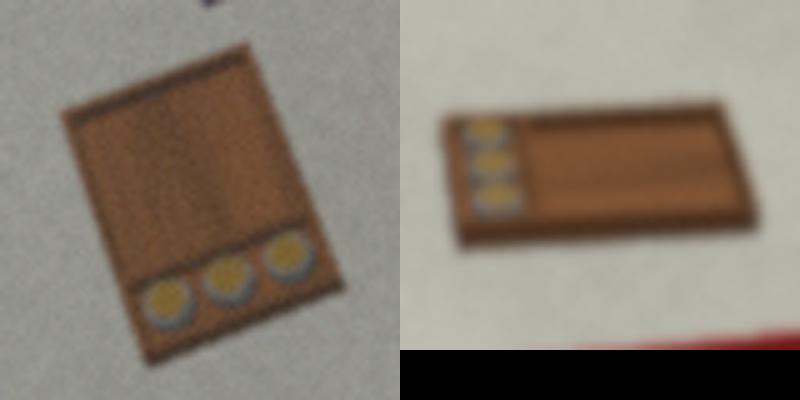

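```bash
cat >> h.py <<'E'
def Rtool(yaw,tilt):
    # tool y = pick +x, tool z = -pick z, heading yaw, lean tilt (rad); tilt 0 = down
    c,s=np.cos(tilt),np.sin(tilt)
    y=np.array([c,0,s]);z=np.array([s,0,-c]);x=np.cross(y,z)
    return R.from_euler('z',yaw)*R.from_matrix(np.c_[x,y,z])
def plan(pos,Rt,g,p0=None,R0=None,mm=.03,ra=.105,nmin=1):
    ob=r.get_obs()
    p0=np.array(ob['tool_pos']) if p0 is None else p0; R0=R.from_rotvec(ob['orientation']) if R0 is None else R0
    dr=(R0.inv()*Rt).as_rotvec(); dp=np.array(pos)-p0
    n=max(nmin,int(np.ceil(max(np.linalg.norm(dp)/mm,np.abs(dr).max()/ra,np.linalg.norm(dr)/.12))))
    while 1:
        A=sum((R0*R.from_rotvec(dr*k/n)).as_matrix() for k in range(n))
        s=np.linalg.solve(A,dp)
        if np.linalg.norm(s)<.04: break
        n+=1
    row=list(np.round(np.r_[s,dr/n],4))+[g]
    print(n,'rows of',[float(v) for v in row])
    return np.array(pos),Rt
E
cat > cr.py <<'E'
from h import *
LEAN=np.deg2rad(35)
seat=np.array([.454,.300,.165]); cyaw=-.16
def pickT(x=0,z=0,y=0,seat=seat,yaw=cyaw):  # tcp for pick offset in leaning frame; grasp point z offset 2mm
    Rt=Rtool(yaw,LEAN); M=Rt.as_matrix()
    return seat+M[:,1]*x-M[:,2]*(z)+M[:,0]*y+M[:,2]*(.019-.002),Rt
E
python3 - <<'E'
from cr import *
p,Rt=pickT(z=.11)
print(p,Rt.as_rotvec())
plan(p,Rt,.0854)
E
```

```text
[0.4013 0.3085 0.2412] [1.9988 1.7021 0.5367]
14 rows of [-0.0233, 0.0067, 0.0031, -0.0358, -0.0312, 0.0989, 0.0854]
```

jog_arm(increments=[[-0.0233,0.0067,0.0031,-0.0358,-0.0312,0.0989,0.0854],[-0.0233,0.0067,0.0031,-0.0358,-0.0312,0.0989,0.0854],[-0.0233,0.0067,0.0031,-0.0358,-0.0312,0.0989,0.0854],[-0.0233,0.0067,0.0031,-0.0358,-0.0312,0.0989,0.0854],[-0.0233,0.0067,0.0031,-0.0358,-0.0312,0.0989,0.0854],[-0.0233,0.0067,0.0031,-0.0358,-0.0312,0.0989,0.0854],[-0.0233,0.0067,0.0031,-0.0358,-0.0312,0.0989,0.0854],[-0.0233,0.0067,0.0031,-0.0358,-0.0312,0.0989,0.0854],[-0.0233,0.0067,0.0031,-0.0358,-0.0312,0.0989,0.0854],[-0.0233,0.0067,0.0031,-0.0358,-0.0312,0.0989,0.0854],[-0.0233,0.0067,0.0031,-0.0358,-0.0312,0.0989,0.0854],[-0.0233,0.0067,0.0031,-0.0358,-0.0312,0.0989,0.0854]])

```text
time: 2.25
tool_pos: [0.3877, 0.3542, 0.2374]
orientation: [1.855, 1.95, 0.482]
contact_force: [0.7, 0.4, -0.5]
width: 0.0853
```

jog_arm(increments=[[-0.0233,0.0067,0.0031,-0.0358,-0.0312,0.0989,0.0854],[-0.0233,0.0067,0.0031,-0.0358,-0.0312,0.0989,0.0854],[0,0,0,0,0,0,0.0854],[0,0,0,0,0,0,0.0854]])

```text
time: 2.58
tool_pos: [0.4009, 0.3084, 0.2408]
orientation: [1.998, 1.704, 0.536]
contact_force: [1.6, 0.1, 0.6]
width: 0.0855
```

Run:
```python
from cr import *
import pickle
o=r.get_obs();print(o['tool_pos'],o['orientation'],o['joint_pos'])
w=cams.camera('wrist');save(w,'w1');pickle.dump(w,open('w1.pkl','wb'))
for t in ['pick','cradle']:
    for k in outline_of(w,t)[:2]:
        ys,xs=np.nonzero(k['pixels']);print(t,k['confidence'],k['location'],xs.min(),xs.max(),ys.min(),ys.max())
M=Rtool(cyaw,LEAN).as_matrix()
for a in [(0,0,.01),(0,.045,.01),(0,-.045,.01)]:
    print(a,proj(w,seat+M[:,1]*a[0]+M[:,0]*a[1]-M[:,2]*a[2]))
```

```text
[0.4009 0.3084 0.2408] [1.9981 1.7036 0.5358] [ 0.8165  0.0216 -0.6414  0.5346 -0.4947  2.4508]
pick 0.96 [253.5, 194.9] 248 264 148 245
cradle 0.72 [204.5, 165.0] 154 266 126 228
(0, 0, 0.01) [[256.6153 198.244 ]]
(0, 0.045, 0.01) [[256.7596 146.9268]]
(0, -0.045, 0.01) [[256.4877 243.6743]]
```

View pics/w1.png

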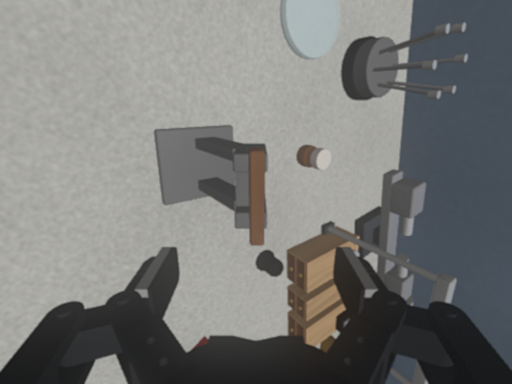

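Run:
```python
from cr import *
import pickle
w=pickle.load(open('w1.pkl','rb'))
M=Rtool(cyaw,LEAN).as_matrix()
im=cv2.cvtColor(w['frame'],cv2.COLOR_RGB2BGR)
S=5;x0,y0=200,120
z=cv2.resize(im[120:260,200:300],None,fx=S,fy=S,interpolation=2)
L=lambda a,b,c:[cv2.line(z,*[tuple(int(v) for v in ((proj(w,seat+M[:,1]*q[0]+M[:,0]*q[1]-M[:,2]*q[2])[0]-[x0,y0]+.5)*S)) for q in (a,b)],c,1)]
for y in (.045,-.045): L((-.007,y,.01),(.007,y,.01),(0,0,255))
for x in (.007,-.007): L((x,.045,.01),(x,-.045,.01),(0,0,255))
for sg in (1,-1):
    L((-.022,.02*sg,-.01),(-.022,.038*sg,-.01),(0,255,0));L((.01,.02*sg,-.01),(.01,.038*sg,-.01),(0,255,0));
    for yy in (.02,.038): L((-.022,yy*sg,-.01),(.01,yy*sg,-.01),(0,255,0))
cv2.imwrite('pics/w1z.png',z[:600])
```

```text
(no output)
```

View pics/w1z.png

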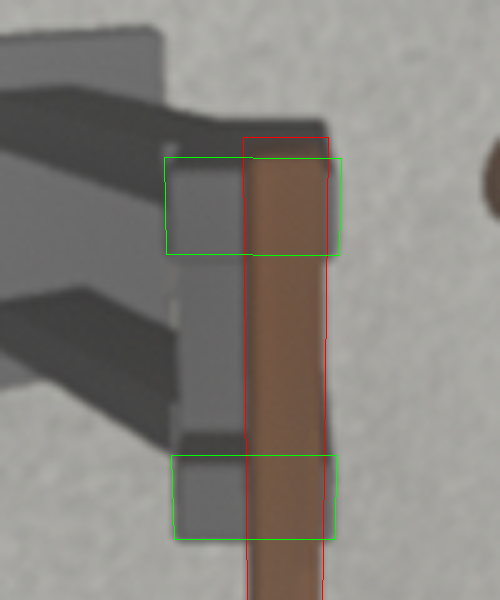

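Run:
```python
from cr import *
p,Rt=pickT(z=.0,y=-.001,x=.0005)
print(p)
plan(p,Rt,.05,mm=.014)
```

```text
[0.4639 0.2974 0.1514]
8 rows of [-0.0003, 0.0001, 0.0138, -0.0, -0.0001, 0.0002, 0.05]
```

jog_arm(increments=[[-0.0003,0.0001,0.0138,0,0,0,0.05],[-0.0003,0.0001,0.0138,0,0,0,0.05],[-0.0003,0.0001,0.0138,0,0,0,0.05],[-0.0003,0.0001,0.0138,0,0,0,0.05],[-0.0003,0.0001,0.0138,0,0,0,0.05],[-0.0003,0.0001,0.0138,0,0,0,0.05],[-0.0003,0.0001,0.0138,0,0,0,0.05],[-0.0003,0.0001,0.0138,0,0,0,0.05],[0,0,0,0,0,0,0.05]], force=60)

```text
time: 3.48
tool_pos: [0.4641, 0.296, 0.1489]
orientation: [1.998, 1.704, 0.533]
contact_force: [-1.1, -0.6, -0.9]
width: 0.0499
```

Run:
```python
from cr import *
w=cams.camera('wrist');save(w,'w2');w=cams.camera('side');cv2.imwrite('pics/s2.png',cv2.resize(cv2.cvtColor(w['frame'][230:370,150:320],cv2.COLOR_RGB2BGR),None,fx=4,fy=4,interpolation=2))
```

```text
(no output)
```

View pics/w2.png

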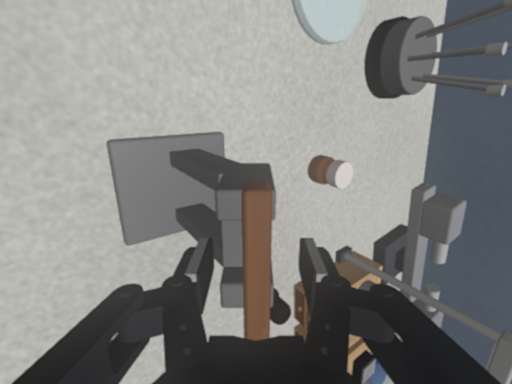

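View pics/s2.png

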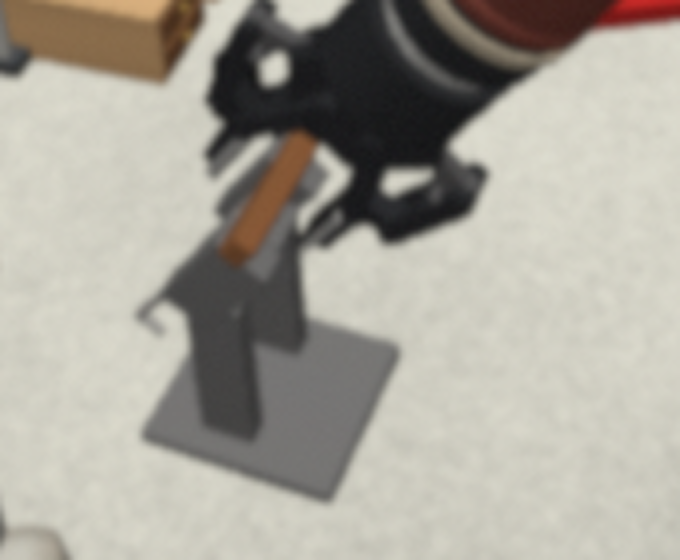

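jog_arm(increments=[[0,0,0,0,0,0,0.0],[0,0,0,0,0,0,0.0],[0,0,0,0,0,0,0.0],[0,0,0,0,0,0,0.0],[0,0,0,0,0,0,0.0],[0,0,0,0,0,0,0.0]], force=60)

```text
time: 4.08
tool_pos: [0.4638, 0.2967, 0.1516]
orientation: [1.998, 1.703, 0.538]
contact_force: [-5.6, 0.0, 5.7]
width: 0.0129
```

jog_arm(increments=[[0,0.006,0,0,0,0,0.0],[0,0.012,0,0,0,0,0.0],[0,0.012,0,0,0,0,0.0],[0,0.012,0,0,0,0,0.0],[0,0,0,0,0,0,0.0],[0,0,0,0,0,0,0.0]])

```text
time: 4.58
tool_pos: [0.4984, 0.2906, 0.1754]
orientation: [1.999, 1.701, 0.537]
contact_force: [-0.1, 0.6, -1.6]
width: 0.0126
```

Run:
```python
from cr import *
w=cams.camera('wrist');save(w,'w3');w=cams.camera('side');cv2.imwrite('pics/s3.png',cv2.resize(cv2.cvtColor(w['frame'][230:370,150:320],cv2.COLOR_RGB2BGR),None,fx=4,fy=4,interpolation=2))
```

```text
(no output)
```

View pics/s3.png

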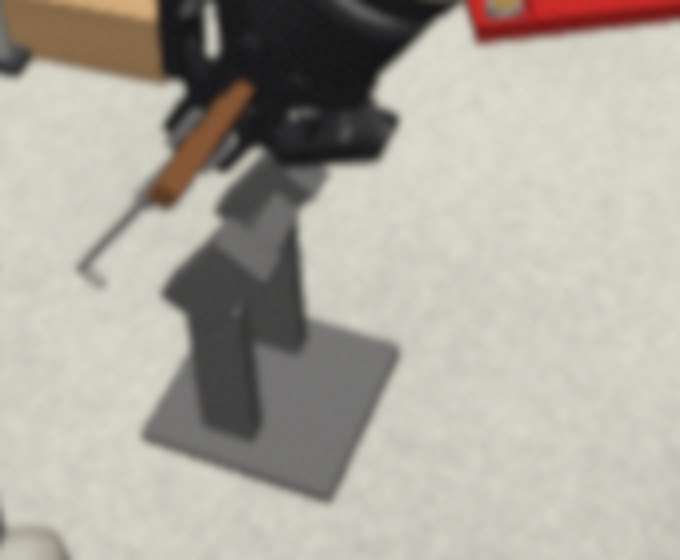

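```bash
cat >> cr.py <<'E'
cab=np.array([.5958,-.0392,0]);qy=-.0989
W=lambda X:cab+R.from_euler('z',qy).apply(X)
C=lambda X:R.from_euler('z',-qy).apply(np.array(X)-cab)
E
python3 - <<'E'
from cr import *
o=r.get_obs();p0=np.array(o['tool_pos']);R0=R.from_rotvec(o['orientation'])
p1=p0+[0,0,.1]
a,b=plan(p1,R0,0)
plan(W([-.13,-.06,.29]),Rtool(qy,LEAN),0,p0=p1,R0=R0,mm=.036)
E
```

```text
4 rows of [-0.0, 0.0143, -0.0205, 0.0, 0.0, 0.0, 0.0]
11 rows of [-0.0344, 0.0018, -0.0005, -0.0001, 0.0033, -0.0045, 0.0]
```

jog_arm(increments=[[0,0.0143,-0.0205,0,0,0,0],[0,0.0143,-0.0205,0,0,0,0],[0,0.0143,-0.0205,0,0,0,0],[0,0.0143,-0.0205,0,0,0,0]])

```text
time: 5.02
tool_pos: [0.4968, 0.2905, 0.2752]
orientation: [1.998, 1.703, 0.534]
contact_force: [1.6, -0.1, -1.2]
width: 0.0129
```

jog_arm(increments=[[-0.0344,0.0018,-0.0005,0,0.0033,-0.0045,0],[-0.0344,0.0018,-0.0005,0,0.0033,-0.0045,0],[-0.0344,0.0018,-0.0005,0,0.0033,-0.0045,0],[-0.0344,0.0018,-0.0005,0,0.0033,-0.0045,0],[-0.0344,0.0018,-0.0005,0,0.0033,-0.0045,0],[-0.0344,0.0018,-0.0005,0,0.0033,-0.0045,0],[-0.0344,0.0018,-0.0005,0,0.0033,-0.0045,0],[-0.0344,0.0018,-0.0005,0,0.0033,-0.0045,0],[-0.0344,0.0018,-0.0005,0,0.0033,-0.0045,0],[-0.0344,0.0018,-0.0005,0,0.0033,-0.0045,0],[-0.0344,0.0018,-0.0005,0,0.0033,-0.0045,0],[0,0,0,0,0,0,0]])

```text
time: 6.02
tool_pos: [0.4601, -0.0932, 0.2909]
orientation: [1.959, 1.757, 0.553]
contact_force: [0.9, -0.0, -0.0]
width: 0.013
```

Run:
```python
from cr import *
import pickle
o=r.get_obs();print(o['tool_pos'],o['orientation'],o['joint_pos'],o['time'])
w=cams.camera('wrist');save(w,'w4');pickle.dump(w,open('w4.pkl','wb'))
print(C(w['origin']))
```

```text
[ 0.4601 -0.0932  0.2909] [1.9587 1.7572 0.5532] [-0.5174 -0.3168 -0.7988  0.5169  0.2292  1.2294] 6.0167
[-0.2104  0.0155  0.4073]
```

View pics/w4.png

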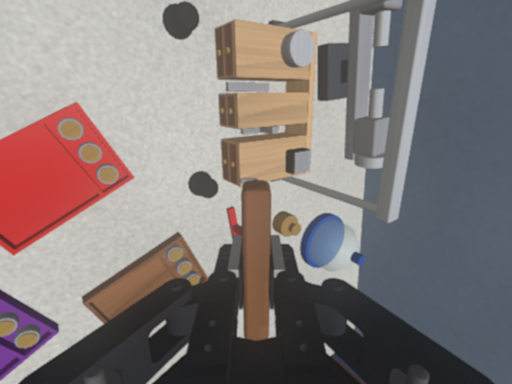

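```bash
cat > ov.py <<'E'
from cr import *
def over(w,x0,x1,y0,y1,S,name,post=None,cabl=True):
    z=cv2.resize(cv2.cvtColor(w['frame'][y0:y1,x0:x1],cv2.COLOR_RGB2BGR),None,fx=S,fy=S,interpolation=2)
    def L(a,b,c): cv2.line(z,*[tuple(int(v) for v in ((proj(w,W(np.array(q,float)))[0]-[x0,y0]+.5)*S)) for q in (a,b)],c,1)
    def box(a,b,c):
        for h in (a[2],b[2]):
            L((a[0],a[1],h),(b[0],a[1],h),c);L((a[0],b[1],h),(b[0],b[1],h),c);L((a[0],a[1],h),(a[0],b[1],h),c);L((b[0],a[1],h),(b[0],b[1],h),c)
    if cabl:
        for a,b in ((-.115,-.045),(-.025,.025),(.045,.115)): box((0,a,0),(.14,b,.06),(0,255,0))
    if post is not None:
        x,y=post; box((x-.006,y-.006,.008),(x+.006,y+.006,.046),(0,0,255)); box((x-.04,y-.007,0),(x+.04,y+.007,.008),(255,0,0))
    cv2.imwrite(f'pics/{name}.png',z)
E
python3 - <<'E'
from ov import *
import pickle
w=pickle.load(open('w4.pkl','rb'))
over(w,205,335,10,190,4,'o4',(.07,-.035))
over(w,205,335,10,190,4,'n4',cabl=False)
a=cv2.imread('pics/o4.png');b=cv2.imread('pics/n4.png');cv2.imwrite('pics/on4.png',cv2.resize(np.hstack([a,b])[200:],(800,400)))
E
```

```text
(no output)
```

View pics/o4.png

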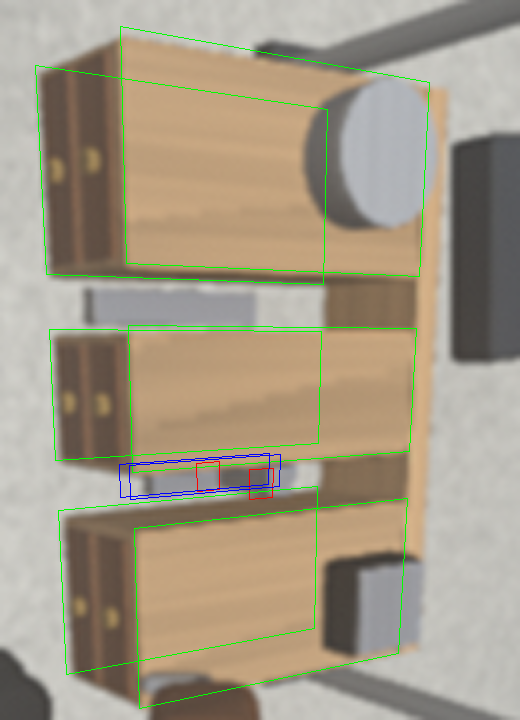

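View pics/n4.png

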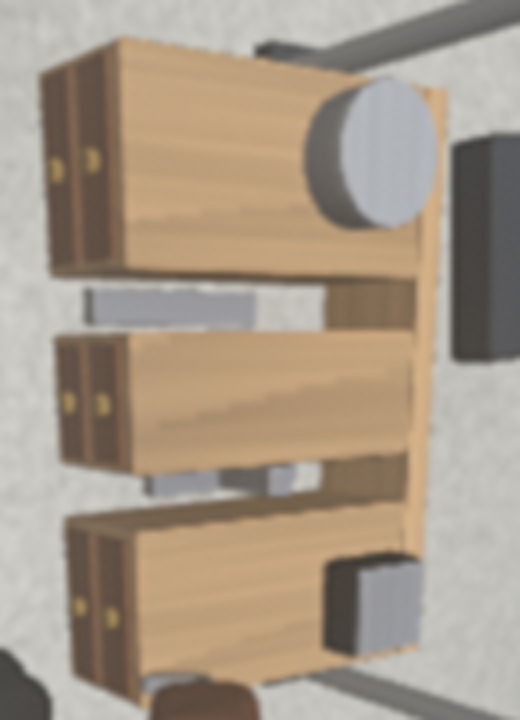

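Run:
```python
from cr import *
import pickle
from scipy.optimize import least_squares
P=pickle.load(open('P.pkl','rb'));s,d=P['scene'],P['side'];w=pickle.load(open('w4.pkl','rb'))
z=lambda u,v:(150+u/4.2-.4,240+v/4.2-.4)
y=lambda u,v:(130+u/4.2-.4,120+v/4.2-.4)
k=lambda u,v:(205+u/4-.5,10+v/4-.5)
obs=[(s,z(230,97),(0,-.115,.06)),(s,z(622,84),(0,.115,.06)),(s,z(384,92),(0,-.025,.06)),(s,z(468,90),(0,.025,.06)),(s,z(349,97),(0,-.045,.06)),(s,z(502,86),(0,.045,.06)),
(d,y(380,290),(0,-.115,.06)),(d,y(253,487),(0,.115,.06)),(d,y(335,350),(0,-.025,.06)),(d,y(255,547),(0,.115,0)),(s,z(353,327),(.14,-.045,.06)),(s,z(388,327),(.14,-.025,.06)),(s,z(481,322),(.14,.025,.06)),(s,z(514,320),(.14,.045,.06))]
ow=[(w,k(*a),b) for a,b in [((121,38),(0,.115,.06)),((41,73),(0,.115,0)),((126,274),(0,.045,.06)),((52,274),(0,.045,0)),((131,336),(0,.025,.06)),((57,338),(0,.025,0)),((134,474),(0,-.025,.06)),((62,462),(0,-.025,0)),((137,532),(0,-.045,.06)),((66,520),(0,-.045,0)),((140,703),(0,-.115,.06)),((74,673),(0,-.115,0)),((418,276),(.14,.045,.06)),((412,331),(.14,.025,.06)),((407,453),(.14,-.025,.06)),((403,502),(.14,-.045,.06))]]
def T(q,X):
    c,sn=np.cos(q[2]),np.sin(q[2]);return np.array([q[0]+c*X[0]-sn*X[1],q[1]+sn*X[0]+c*X[1],X[2]])
for O in (obs,ow,obs+ow):
    f=lambda q:np.concatenate([proj(p,T(q,X))[0]-uv for p,uv,X in O])
    o=least_squares(f,[.6,0,0],loss='soft_l1');print('cab',o.x,np.sqrt(np.mean(f(o.x)**2)))
    q=o.x
    for h,uv in ((.046,k(281,479)),(.046,k(294,479)),(.046,k(268,479)),(.008,k(147,485))):
        pt=plane(w,[uv],h)[0]; print(h,R.from_euler('z',-q[2]).apply(pt-[q[0],q[1],0]))
    pt=plane(s,[z(374,232)],.046)[0];print('scene',R.from_euler('z',-q[2]).apply(pt-[q[0],q[1],0]))
```

```text
cab [ 0.596  -0.0393 -0.0994] 0.6946248007530164
0.046 [ 0.0801 -0.0335  0.046 ]
0.046 [ 0.087 -0.034  0.046]
0.046 [ 0.0732 -0.0331  0.046 ]
0.008 [ 0.0382 -0.0364  0.008 ]
scene [ 0.0804 -0.0325  0.046 ]
cab [ 0.5968 -0.0413 -0.0916] 1.0022248239042557
0.046 [ 0.0788 -0.0323  0.046 ]
0.046 [ 0.0857 -0.0328  0.046 ]
0.046 [ 0.0719 -0.0318  0.046 ]
0.008 [ 0.0369 -0.0348  0.008 ]
scene [ 0.0791 -0.0313  0.046 ]
cab [ 0.5965 -0.0407 -0.0944] 0.9204399853002738
0.046 [ 0.0792 -0.0326  0.046 ]
0.046 [ 0.0862 -0.0331  0.046 ]
0.046 [ 0.0723 -0.0322  0.046 ]
0.008 [ 0.0373 -0.0353  0.008 ]
scene [ 0.0795 -0.0317  0.046 ]
```

```bash
cat >> cr.py <<'E'
cab=np.array([.5965,-.0405,0]);qy=-.094
TIP=np.array([0,-.014+.0,.143])
def tipT(X,yaw=None,tilt=LEAN):
    Rt=Rtool(qy if yaw is None else yaw,tilt); return W(np.array(X,float))-Rt.apply(TIP),Rt
E
python3 - <<'E'
from cr import *
import pickle
w=pickle.load(open('w4.pkl','rb'))
o=r.get_obs();p=o['tool_pos'];Rt=R.from_rotvec(o['orientation'])
for x in (.045,.043,.041): print(x,proj(w,[p+Rt.apply([x,0,-.027]),p+Rt.apply([x,.007,-.007])]))
im=cv2.cvtColor(w['frame'],cv2.COLOR_RGB2BGR)[170:260,215:300];cv2.imwrite('pics/h4.png',cv2.resize(im,None,fx=6,fy=6,interpolation=2))
a=tipT([.097,-.035,.11]);print(a[0]);plan(*a,0,mm=.03)
plan(*tipT([.097,-.035,.025]),0,p0=a[0],R0=a[1],mm=.01)
E
```

```text
0.045 [[254.5837 181.5657]
 [268.4789 170.386 ]]
0.043 [[254.5884 185.8968]
 [268.4181 174.1827]]
0.041 [[254.5931 190.1814]
 [268.358  177.9442]]
[ 0.6195 -0.0778  0.2352]
6 rows of [0.0048, 0.0162, 0.0226, -0.0001, 0.0012, -0.0019, 0.0]
9 rows of [0.0, -0.0054, 0.0077, 0.0, 0.0, 0.0, 0.0]
```

View pics/h4.png

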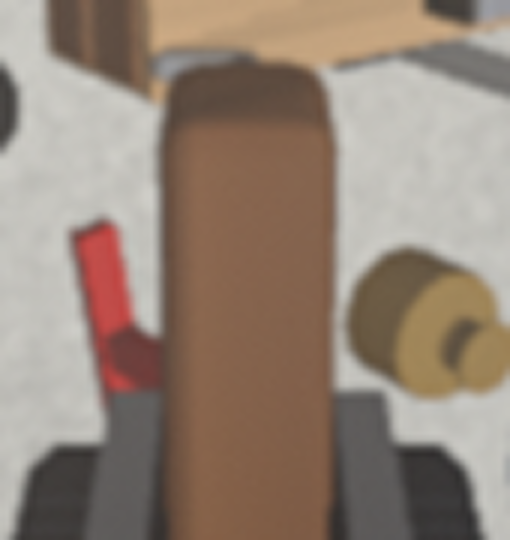

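```bash
sed -i 's/^TIP=.*/TIP=np.array([-.003,-.014,.143])/' cr.py
python3 - <<'E'
from cr import *
a=tipT([.097,-.035,.11]);print(a[0]);plan(*a,0,mm=.03)
E
```

```text
[ 0.6198 -0.0748  0.2352]
6 rows of [0.0053, 0.0162, 0.0226, -0.0001, 0.0012, -0.0019, 0.0]
```

jog_arm(increments=[[0.0053,0.0162,0.0226,0,0.0012,-0.0019,0],[0.0053,0.0162,0.0226,0,0.0012,-0.0019,0],[0.0053,0.0162,0.0226,0,0.0012,-0.0019,0],[0.0053,0.0162,0.0226,0,0.0012,-0.0019,0],[0.0053,0.0162,0.0226,0,0.0012,-0.0019,0],[0.0053,0.0162,0.0226,0,0.0012,-0.0019,0],[0,0,0,0,0,0,0],[0,0,0,0,0,0,0]])

```text
time: 6.73
tool_pos: [0.6203, -0.0664, 0.2332]
orientation: [1.942, 1.788, 0.562]
contact_force: [0.3, 0.2, -0.8]
width: 0.013
```

```bash
cat > look.py <<'E'
from ov import *
def look(tag,zz=None):
    o=r.get_obs();p=np.array(o['tool_pos']);Rt=R.from_rotvec(o['orientation'])
    tip=p+Rt.apply(TIP);end=p+Rt.apply(TIP+[0,.014,0]);print('t',o['time'],'tip cab',C(tip),'q',o['joint_pos'],'F',o['contact_force'])
    ims=[]
    for n,S in (('scene',6),('side',6)):
        w=cams.camera(n); u=proj(w,[tip,end,p+Rt.apply(TIP+[0,.014,-.085])]);print(n,u.round(1).tolist())
        c=u[1].astype(int);x0,y0=max(c[0]-33,0),max(c[1]-40,0)
        z=cv2.resize(cv2.cvtColor(w['frame'][y0:y0+80,x0:x0+66],cv2.COLOR_RGB2BGR),None,fx=S,fy=S,interpolation=2)
        if 1:
            q=[tuple(int(v) for v in (a-[x0,y0]+.5)*S) for a in u]
            z2=z.copy();cv2.line(z2,q[0],q[1],(0,0,255),1);cv2.line(z2,q[1],q[2],(0,0,255),1)
        ims.append(z2)
    cv2.imwrite(f'pics/{tag}.png',np.hstack(ims))
if __name__=='__main__':
    import sys;look(sys.argv[1])
E
python3 look.py L1
```

```text
t 6.7333 tip cab [ 0.0963 -0.0256  0.1078] q [-0.2845  0.0706 -0.6472  0.2556  0.116   1.4045] F [ 0.33    0.2102 -0.773 ]
scene [[240.4, 292.9], [240.4, 296.6], [238.2, 264.3]]
side [[177.2, 184.8], [173.2, 181.9], [185.8, 163.1]]
```

View pics/L1.png

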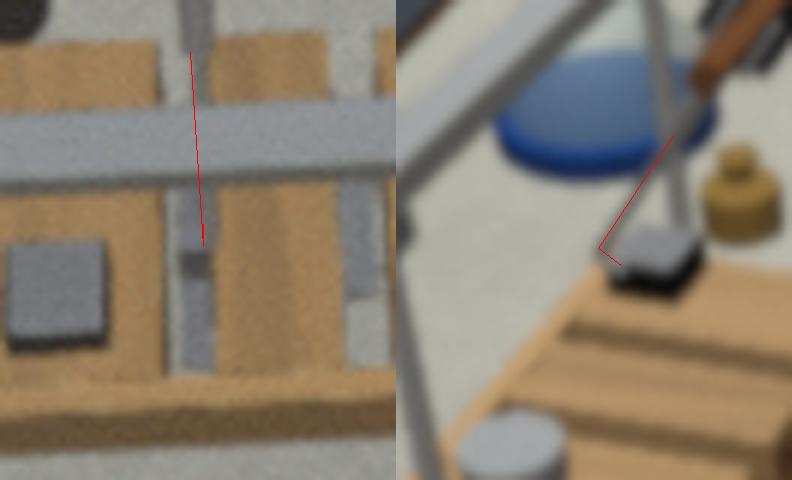

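Run:
```python
from cr import *
o=r.get_obs();print(o['tool_pos'],o['joint_vel'],o['time']); M=R.from_rotvec(o['orientation']).as_matrix();print(M, Rtool(qy,LEAN).as_matrix())
a=tipT([.097,-.035,.11]);print(a[0]);plan(*a,0,mm=.03)
```

```text
[ 0.6196 -0.0674  0.2345] [-0.018  -0.0202  0.0003 -0.0029  0.002  -0.0052] 6.8333
[[ 0.0833  0.8174  0.57  ]
 [ 0.9965 -0.0688 -0.047 ]
 [ 0.0008  0.572  -0.8203]] [[ 0.0939  0.8155  0.571 ]
 [ 0.9956 -0.0769 -0.0538]
 [ 0.      0.5736 -0.8192]]
[ 0.6198 -0.0748  0.2352]
1 rows of [-0.0074, 0.0011, -0.0, -0.002, -0.0067, 0.0083, 0.0]
```

jog_arm(increments=[[-0.0035,0.0005,0,-0.001,-0.0033,0.004,0],[-0.0035,0.0005,0,-0.001,-0.0033,0.004,0],[0,0,0,0,0,0,0],[0,0,0,0,0,0,0],[0,0,0,0,0,0,0],[0,0,0,0,0,0,0]])

```text
time: 7.33
tool_pos: [0.6207, -0.0762, 0.2362]
orientation: [1.948, 1.77, 0.56]
contact_force: [0.7, -0.1, -2.1]
width: 0.0129
```

```bash
python3 look.py L2
python3 - <<'E'
from cr import *
o=r.get_obs();print(o['tool_pos'],o['joint_vel'],o['time'])
a=tipT([.097,-.035,.11]);plan(*a,0,mm=.03)
plan(*tipT([.097,-.035,.024]),0,mm=.01)
E
```

```text
t 7.3333 tip cab [ 0.0983 -0.0364  0.1111] q [-0.2999  0.0675 -0.6461  0.2538  0.1167  1.4028] F [ 0.7114 -0.126  -2.1152]
scene [[235.5, 293.4], [235.4, 297.2], [233.4, 264.6]]
side [[178.1, 181.8], [174.2, 178.9], [186.8, 160.2]]
[ 0.6207 -0.076   0.236 ] [ 0.0013  0.0014 -0.0007 -0.0003 -0.0027  0.0007] 7.4333
1 rows of [0.0011, -0.0013, 0.0001, 0.0021, 0.0011, -0.0009, 0.0]
9 rows of [0.0001, -0.0056, 0.0078, 0.0002, 0.0001, -0.0001, 0.0]
```

View pics/L2.png

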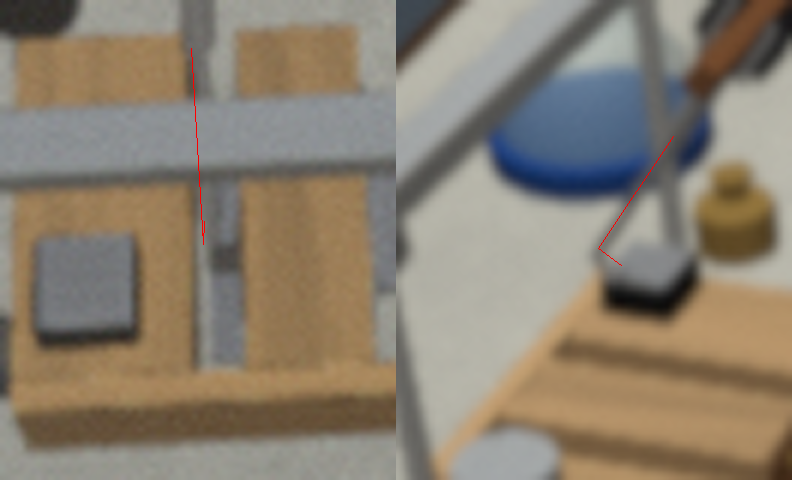

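Run:
```python
from ov import *
import pickle
w=cams.camera('scene');pickle.dump(w,open('s5.pkl','wb'))
print(proj(w,[W(np.array([.097,-.035,h])) for h in (.11,.06,.03)]),proj(w,[W(np.array([.097,y,.06])) for y in (-.045,-.025)]))
over(w,195,305,250,340,7,'o5',(.079,-.034))
w=cams.camera('wrist');save(w,'w5');pickle.dump(w,open('w5.pkl','wb'));over(w,0,512,0,384,1,'o5w',(.079,-.034))
```

```text
[[236.1695 293.0331]
 [237.2212 300.1271]
 [237.8127 304.117 ]] [[232.9642 300.3302]
 [241.4771 299.9241]]
```

View pics/o5.png

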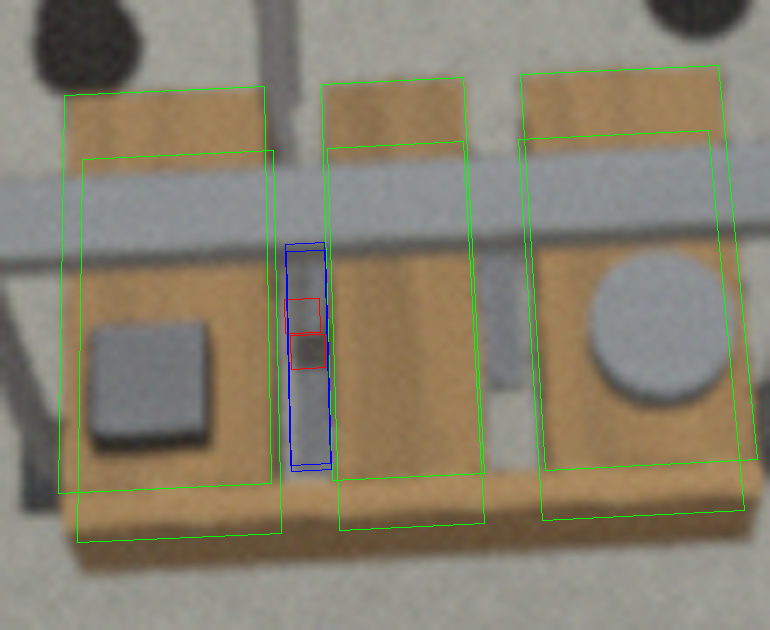

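View pics/o5w.png

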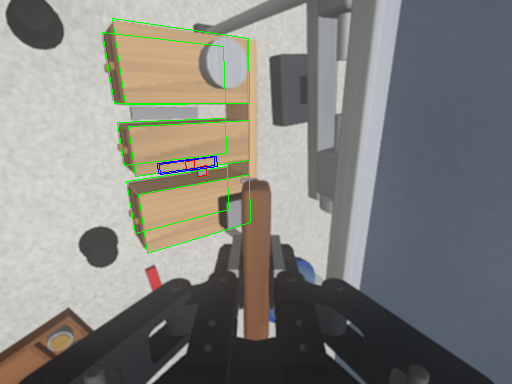

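jog_arm(increments=[[0.0001,-0.0056,0.0078,0,0,0,0],[0.0001,-0.0056,0.0078,0,0,0,0],[0.0001,-0.0056,0.0078,0,0,0,0],[0.0001,-0.0056,0.0078,0,0,0,0],[0.0001,-0.0056,0.0078,0,0,0,0],[0.0001,-0.0056,0.0078,0,0,0,0],[0,0,0,0,0,0,0]])

```text
time: 8.12
tool_pos: [0.619, -0.0749, 0.176]
orientation: [1.95, 1.773, 0.558]
contact_force: [-1.0, 0.6, -1.5]
width: 0.0127
```

jog_arm(increments=[[0.0001,-0.0056,0.0078,0,0,0,0],[0.0001,-0.0056,0.0078,0,0,0,0],[0.0001,-0.0056,0.0078,0,0,0,0],[0,0,0,0,0,0,0],[0,0,0,0,0,0,0]])

```text
time: 8.53
tool_pos: [0.6199, -0.075, 0.1496]
orientation: [1.948, 1.771, 0.56]
contact_force: [0.4, 0.3, -1.0]
width: 0.013
```

```bash
python3 look.py L3
python3 - <<'E'
from cr import *
o=r.get_obs();print(o['tool_pos'],o['joint_vel'],o['time'])
w=cams.camera('wrist');save(w,'w6')
plan(*tipT([-.075,-.035,.024]),0,mm=.01)
E
```

```text
t 8.5333 tip cab [ 0.0973 -0.0352  0.0245] q [-0.2979  0.1936 -0.7799 -0.0054  0.1158  1.404 ] F [ 0.4443  0.3303 -1.0027]
scene [[237.8, 305.0], [237.8, 308.6], [235.9, 278.7]]
side [[181.8, 206.0], [178.0, 203.3], [190.2, 186.5]]
[ 0.6206 -0.0752  0.1505] [ 0.0011 -0.0033  0.0023 -0.0028  0.0005 -0.0018] 8.6333
18 rows of [0.0, -0.0079, -0.0055, 0.0002, 0.0001, -0.0, 0.0]
```

View pics/L3.png

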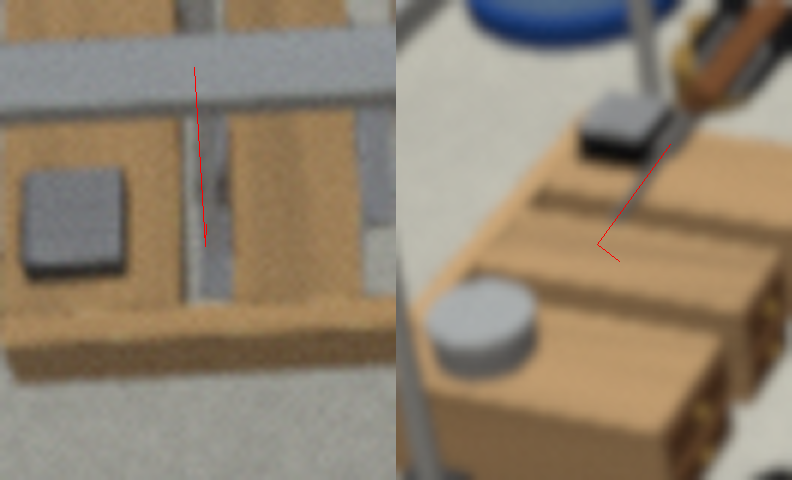

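View pics/w6.png

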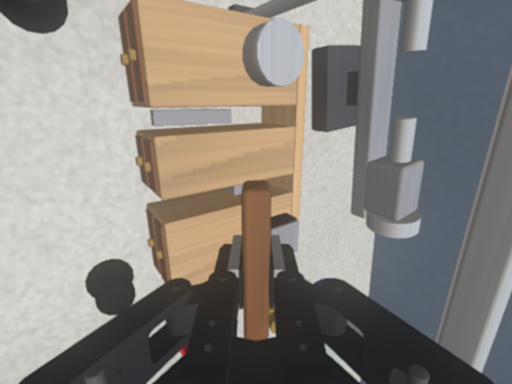

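jog_arm(increments=[[0.001,-0.002,-0.0014,0,0,0,0],[0.001,-0.004,-0.0028,0,0,0,0],[0,-0.0055,-0.0038,0,0,0,0],[0,-0.0055,-0.0038,0,0,0,0],[0,-0.0055,-0.0038,0,0,0,0],[0,-0.0055,-0.0038,0,0,0,0],[0,-0.0055,-0.0038,0,0,0,0],[0,0,0,0,0,0,0]])

```text
time: 9.35
tool_pos: [0.5779, -0.0688, 0.1487]
orientation: [1.949, 1.771, 0.559]
contact_force: [-0.3, 0.4, -1.1]
width: 0.0133
```

```bash
python3 look.py L4
python3 - <<'E'
from cr import *
plan(*tipT([-.085,-.034,.024]),0,mm=.011)
E
```

```text
t 9.35 tip cab [ 0.0548 -0.0331  0.0236] q [-0.3144  0.1224 -0.8749 -0.0267  0.125   1.3904] F [-0.2995  0.3911 -1.0511]
scene [[238.3, 288.1], [238.3, 291.5], [236.4, 261.7]]
side [[194.3, 208.9], [190.6, 206.2], [203.5, 189.3]]
13 rows of [-0.0001, -0.0089, -0.0062, 0.0002, 0.0001, -0.0001, 0.0]
```

View pics/L4.png

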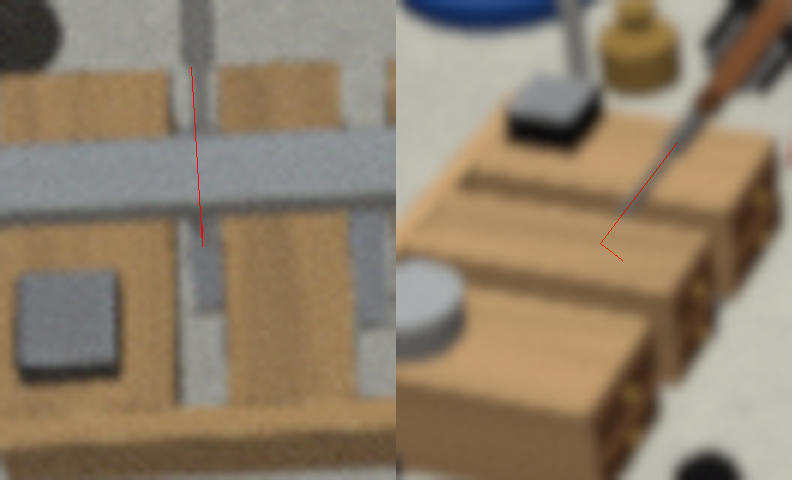

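jog_arm(increments=[[0,-0.0089,-0.0062,0,0,0,0],[0,-0.0089,-0.0062,0,0,0,0],[0,-0.0089,-0.0062,0,0,0,0],[0,-0.0089,-0.0062,0,0,0,0],[0,-0.0089,-0.0062,0,0,0,0],[0,-0.0089,-0.0062,0,0,0,0],[0,-0.0089,-0.0062,0,0,0,0],[0,0,0,0,0,0,0]])

```text
time: 10.12
tool_pos: [0.5015, -0.0614, 0.1481]
orientation: [1.949, 1.772, 0.559]
contact_force: [-0.2, 1.0, -2.2]
width: 0.013
```

```bash
python3 look.py L5
python3 - <<'E'
from cr import *
plan(*tipT([-.085,-.034,.024]),0,mm=.011)
E
```

```text
t 10.1167 tip cab [-0.0221 -0.0328  0.023 ] q [-0.3673 -0.0219 -1.0336 -0.0344  0.1546  1.3464] F [-0.1848  1.0364 -2.1526]
scene [[237.7, 259.3], [237.6, 262.2], [235.9, 232.6]]
side [[218.1, 213.4], [214.3, 210.6], [228.6, 193.6]]
6 rows of [-0.0001, -0.0089, -0.0063, 0.0005, 0.0002, -0.0002, 0.0]
```

View pics/L5.png

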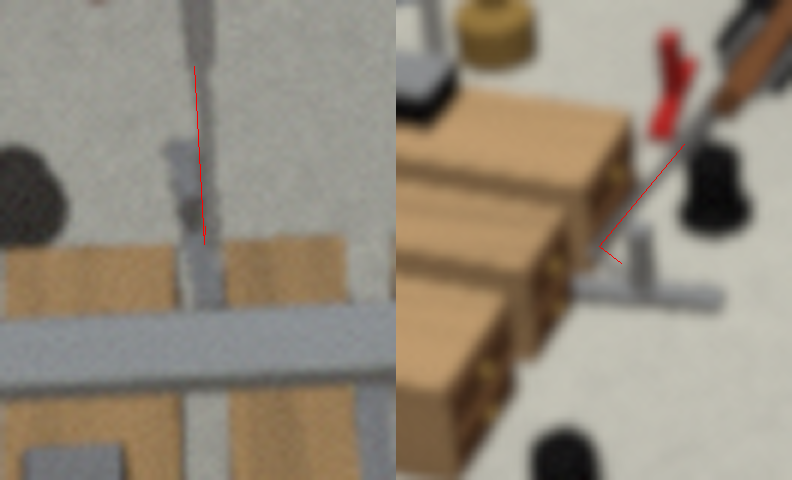

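jog_arm(increments=[[0,0.0066,0.0046,0,0,0,0],[-0.004,0,0,0,0,0,0],[-0.004,0,0,0,0,0,0],[0,-0.004,-0.0028,0,0,0,0],[0,-0.0066,-0.0046,0,0,0,0],[0,-0.0066,-0.0046,0,0,0,0],[0,0,0,0,0,0,0],[0,0,0,0,0,0,0]])

```text
time: 10.88
tool_pos: [0.4897, -0.0686, 0.1488]
orientation: [1.948, 1.77, 0.56]
contact_force: [0.2, 0.1, -1.5]
width: 0.0128
```

```bash
sed -i 's/^TIP=.*/TIP=np.array([0,-.014,.143])/' cr.py;python3 look.py L6
python3 - <<'E'
from cr import *
plan(*tipT([-.085,-.036,.024]),0,mm=.011)
E
```

```text
t 10.8833 tip cab [-0.0328 -0.0381  0.0238] q [-0.4037 -0.0457 -1.0536 -0.0276  0.175   1.3159] F [ 0.216   0.0521 -1.4659]
scene [[235.5, 255.4], [235.4, 258.3], [233.6, 228.6]]
side [[222.2, 212.7], [218.4, 209.9], [232.8, 192.9]]
5 rows of [0.0004, -0.0086, -0.0061, 0.0006, 0.0003, -0.0002, 0.0]
```

View pics/L6.png

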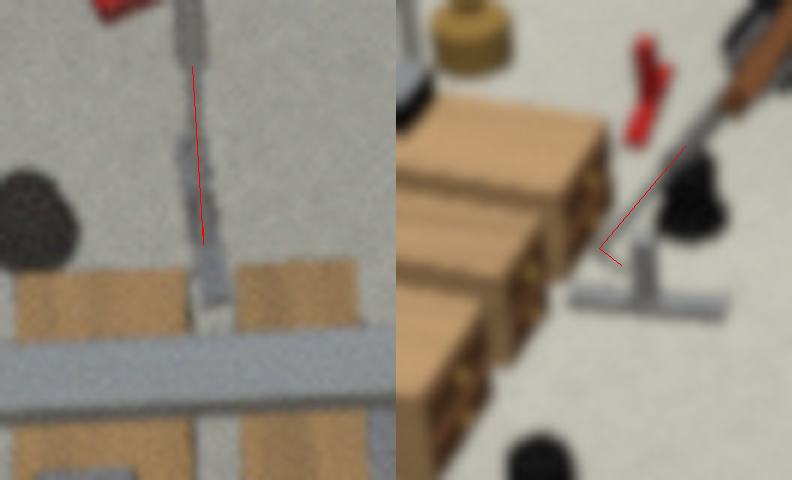

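jog_arm(increments=[[0,-0.0086,-0.0061,0,0,0,0],[0,-0.0086,-0.0061,0,0,0,0],[0,-0.0086,-0.0061,0,0,0,0],[0,-0.0086,-0.0061,0,0,0,0],[0,-0.0086,-0.0061,0,0,0,0],[0,-0.0086,-0.0061,0,0,0,0],[0,0,0,0,0,0,0],[0,0,0,0,0,0,0]])

```text
time: 11.65
tool_pos: [0.4269, -0.0627, 0.1492]
orientation: [1.948, 1.769, 0.56]
contact_force: [0.4, -0.6, -1.5]
width: 0.0132
```

```bash
python3 look.py L7
```

```text
t 11.65 tip cab [-0.0959 -0.0383  0.0242] q [-0.4848 -0.1949 -1.1638  0.0243  0.2194  1.2474] F [ 0.4483 -0.5676 -1.4528]
scene [[234.9, 233.2], [234.8, 235.8], [233.1, 206.3]]
side [[242.4, 216.1], [238.6, 213.2], [254.2, 196.2]]
```

View pics/L7.png

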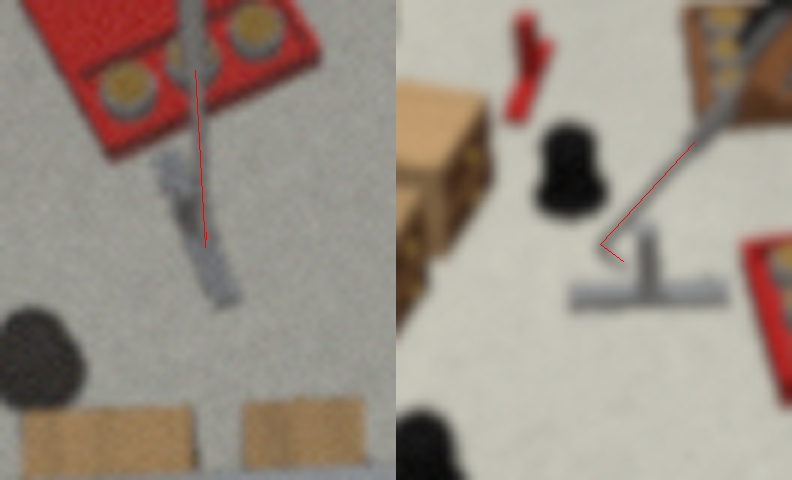

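Run:
```python
from cr import *
o=r.get_obs();p0=np.array(o['tool_pos']);R0=R.from_rotvec(o['orientation']);M=R0.as_matrix()
p1=p0+np.array([.015,-.0014,0]);plan(p1,R0,0,mm=.008)
p2=p1+[0,0,.11];plan(p2,R0,0,p0=p1,R0=R0,mm=.03)
Rg=R.from_rotvec([1.998,1.703,.537]);S=np.array([.4638,.2967,.1516])
p3=S+Rg.as_matrix()[:,1]*.036+[0,0,.1];print(p3)
plan(p3,Rg,0,p0=p2,R0=R0,mm=.033)
```

```text
2 rows of [0.0, 0.0062, 0.0043, 0.0, 0.0, 0.0, 0.0]
4 rows of [-0.0, 0.0158, -0.0225, 0.0, 0.0, 0.0, 0.0]
[0.4929 0.292  0.2723]
11 rows of [0.0327, 0.0011, -0.0007, 0.0003, -0.0033, 0.0048, 0.0]
```

jog_arm(increments=[[0,0.0062,0.0043,0,0,0,0],[0,0.0062,0.0043,0,0,0,0],[0,0,0,0,0,0,0],[0,0.0158,-0.0225,0,0,0,0],[0,0.0158,-0.0225,0,0,0,0],[0,0.0158,-0.0225,0,0,0,0],[0,0.0158,-0.0225,0,0,0,0]])

```text
time: 12.33
tool_pos: [0.4423, -0.0637, 0.2603]
orientation: [1.948, 1.772, 0.56]
contact_force: [2.5, -0.6, -1.4]
width: 0.0127
```

Run:
```python
from cr import *
import pickle
P={}
for n in ('scene','side'):
    w=cams.camera(n);P[n]=w
    z=cv2.resize(cv2.cvtColor(w['frame'][170:270,190:320] if n=='scene' else w['frame'][150:250,180:310],cv2.COLOR_RGB2BGR),None,fx=6,fy=6,interpolation=2);cv2.imwrite(f'pics/t_{n}.png',z)
    for k in outline_of(w,'toolrest')[:3]:
        ys,xs=np.nonzero(k['pixels']);print(n,k['confidence'],k['location'],xs.min(),xs.max(),ys.min(),ys.max())
pickle.dump(P,open('P2.pkl','wb'))
```

```text
scene 0.53 [232.4, 231.3] 226 240 220 246
scene 0.46 [165.6, 280.0] 153 184 272 285
side 0.48 [223.4, 185.5] 223 230 175 193
side 0.43 [247.6, 222.6] 234 260 210 225
```

View pics/t_scene.png

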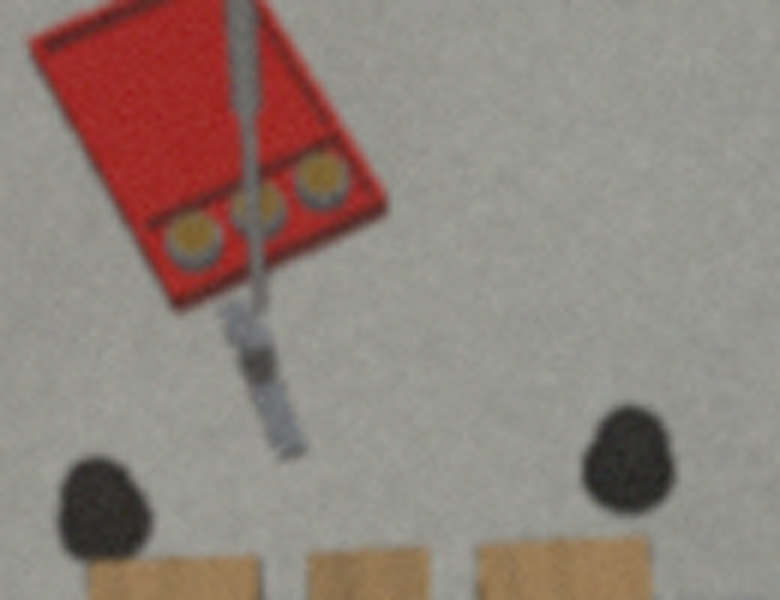

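View pics/t_side.png

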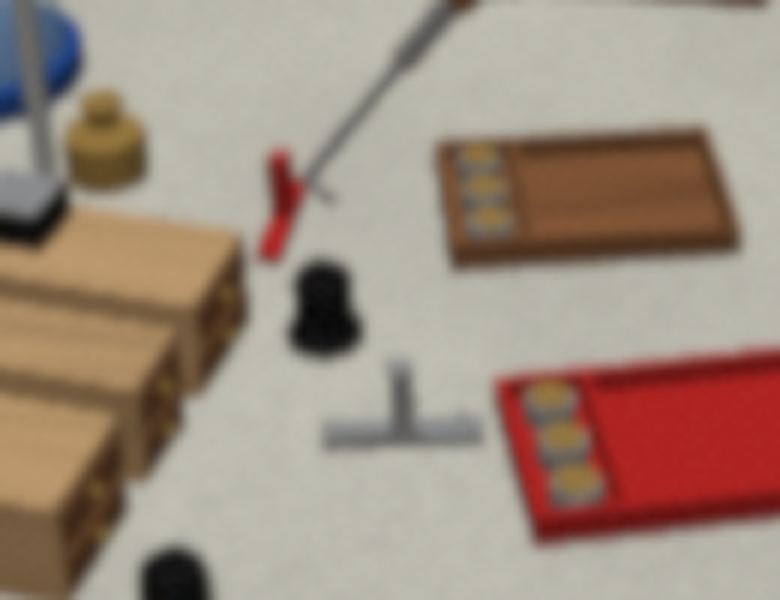

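jog_arm(increments=[[0.015,0.0011,-0.0007,0.0003,-0.0033,0.0048,0],[0.0327,0.0011,-0.0007,0.0003,-0.0033,0.0048,0],[0.0327,0.0011,-0.0007,0.0003,-0.0033,0.0048,0],[0.0327,0.0011,-0.0007,0.0003,-0.0033,0.0048,0],[0.0327,0.0011,-0.0007,0.0003,-0.0033,0.0048,0],[0.0327,0.0011,-0.0007,0.0003,-0.0033,0.0048,0],[0.0327,0.0011,-0.0007,0.0003,-0.0033,0.0048,0],[0.0327,0.0011,-0.0007,0.0003,-0.0033,0.0048,0],[0.0327,0.0011,-0.0007,0.0003,-0.0033,0.0048,0],[0.0327,0.0011,-0.0007,0.0003,-0.0033,0.0048,0],[0.0327,0.0011,-0.0007,0.0003,-0.0033,0.0048,0],[0.0177,0,0,0,0,0,0]])

```text
time: 13.53
tool_pos: [0.4932, 0.2944, 0.2699]
orientation: [1.999, 1.707, 0.534]
contact_force: [-0.2, 0.0, -0.4]
width: 0.0134
```

jog_arm(increments=[[0,0,0,0,0,0,0],[0,0,0,0,0,0,0],[0,0,0,0,0,0,0],[0,0,0,0,0,0,0],[0,0,0,0,0,0,0]])

```text
time: 13.95
tool_pos: [0.4932, 0.29, 0.2719]
orientation: [2.0, 1.703, 0.535]
contact_force: [-0.4, -1.2, -1.2]
width: 0.0132
```

Run:
```python
from cr import *
o=r.get_obs();print(o['tool_pos'],o['orientation'],o['joint_vel'])
Rg=R.from_rotvec([1.998,1.703,.537]);S=np.array([.4638,.2967,.1516])
p3=S+Rg.as_matrix()[:,1]*.036;p3[2]+=.001;print(p3)
plan(p3,Rg,0,mm=.02)
w=cams.camera('wrist');save(w,'w8')
```

```text
[0.4932 0.29   0.2719] [2.     1.703  0.5348] [-0.0003 -0.0052  0.0075  0.0023  0.0008  0.0008]
[0.4929 0.292  0.1733]
5 rows of [0.0004, -0.0114, 0.0161, -0.0004, 0.0002, -0.0001, 0.0]
```

View pics/w8.png

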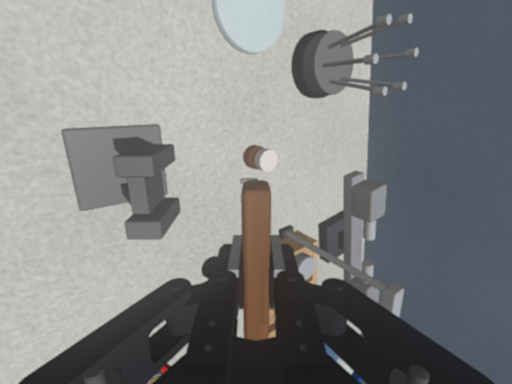

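jog_arm(increments=[[0.0004,-0.0114,0.0161,0,0,0,0],[0.0004,-0.0114,0.0161,0,0,0,0],[0.0004,-0.0114,0.0161,0,0,0,0],[0.0004,-0.0114,0.0161,0,0,0,0],[0.0004,-0.0114,0.0161,0,0,0,0],[0,0,0,0,0,0,0],[0,0,0,0,0,0,0],[0,0,0,0,0,0,0]])

```text
time: 14.67
tool_pos: [0.4938, 0.2932, 0.175]
orientation: [1.999, 1.703, 0.538]
contact_force: [-0.2, 0.4, -1.5]
width: 0.013
```

Run:
```python
from cr import *
o=r.get_obs();print(o['tool_pos'],o['orientation'],o['joint_vel'])
Rg=R.from_rotvec([1.998,1.703,.537]);S=np.array([.4638,.2967,.1516])
S=S-Rg.as_matrix()[:,2]*.001+Rg.as_matrix()[:,1]*.001;print(S)
plan(S,Rg,0,mm=.007)
w=cams.camera('side');cv2.imwrite('pics/s9.png',cv2.resize(cv2.cvtColor(w['frame'][230:370,150:320],cv2.COLOR_RGB2BGR),None,fx=4,fy=4,interpolation=2))
w=cams.camera('scene');cv2.imwrite('pics/c9.png',cv2.resize(cv2.cvtColor(w['frame'][150:250,320:440],cv2.COLOR_RGB2BGR),None,fx=5,fy=5,interpolation=2))
```

```text
[0.4938 0.2932 0.175 ] [1.9993 1.7025 0.5379] [ 0.0034 -0.0108  0.0129 -0.0017 -0.0003  0.0027]
[0.464  0.2967 0.153 ]
6 rows of [-0.0002, -0.0062, 0.0001, -0.0001, -0.0001, -0.0002, 0.0]
```

View pics/s9.png

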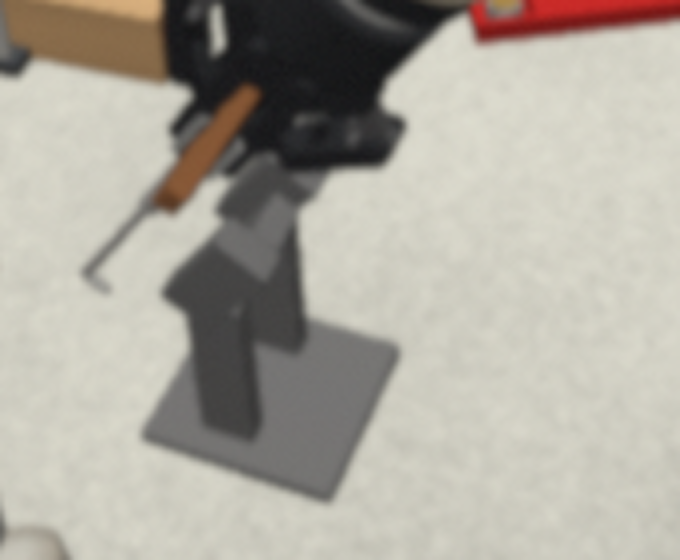

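View pics/c9.png

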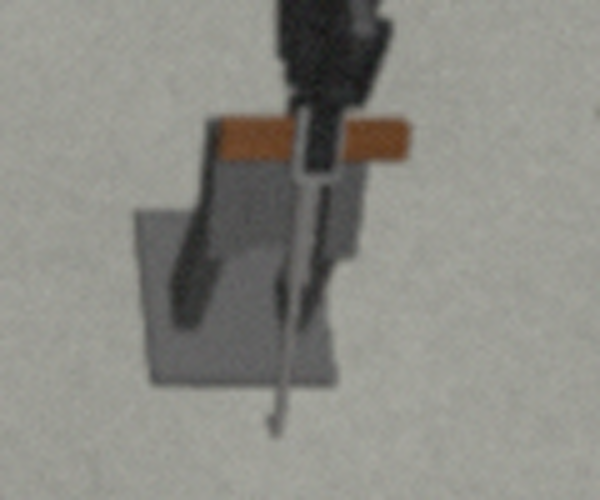

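jog_arm(increments=[[-0.0002,-0.0062,0.0001,0,0,0,0],[-0.0002,-0.0062,0.0001,0,0,0,0],[-0.0002,-0.0062,0.0001,0,0,0,0],[-0.0002,-0.0062,0.0001,0,0,0,0],[-0.0002,-0.0062,0.0001,0,0,0,0],[-0.0002,-0.0058,0.0001,0,0,0,0],[0,0,0,0,0,0,0],[0,0,0,0,0,0,0]])

```text
time: 15.43
tool_pos: [0.4632, 0.2969, 0.152]
orientation: [1.999, 1.705, 0.536]
contact_force: [0.5, 0.0, -1.4]
width: 0.0127
```

Run:
```python
from cr import *
o=r.get_obs();print(o['tool_pos'],o['contact_force'])
w=cams.camera('side');cv2.imwrite('pics/s10.png',cv2.resize(cv2.cvtColor(w['frame'][230:370,150:320],cv2.COLOR_RGB2BGR),None,fx=4,fy=4,interpolation=2))
```

```text
[0.4632 0.2969 0.152 ] [ 0.5139  0.0161 -1.3813]
```

View pics/s10.png

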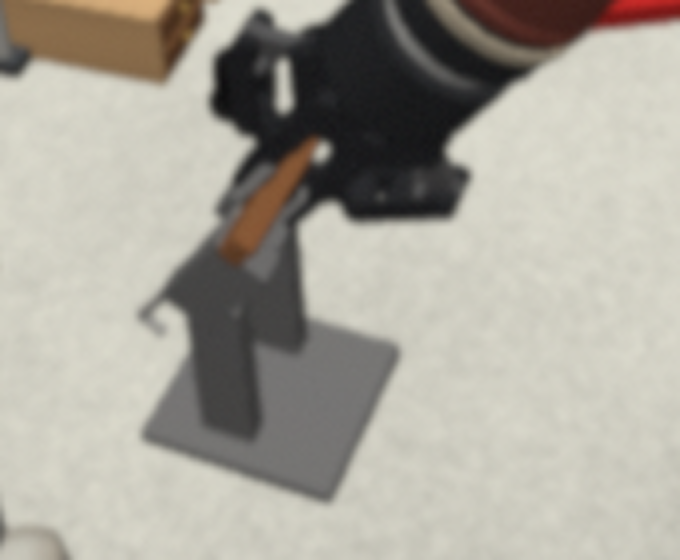

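jog_arm(increments=[[0,0,0,0,0,0,0.05],[0,0,0,0,0,0,0.05],[0,0,0,0,0,0,0.05],[0,0,0,0,0,0,0.05],[0,0,-0.01,0,0,0,0.05],[0,0,-0.02,0,0,0,0.05],[0,0,-0.02,0,0,0,0.05],[0,0,-0.02,0,0,0,0.05],[0,0,-0.02,0,0,0,0.05],[0,0,-0.02,0,0,0,0.05]])

```text
time: 16.32
tool_pos: [0.4008, 0.3066, 0.2432]
orientation: [1.999, 1.704, 0.536]
contact_force: [0.5, 0.3, -0.5]
width: 0.0503
```

Run:
```python
from cr import *
import pickle
w=cams.camera('side');cv2.imwrite('pics/s11.png',cv2.resize(cv2.cvtColor(w['frame'][230:370,150:320],cv2.COLOR_RGB2BGR),None,fx=4,fy=4,interpolation=2))
w=cams.camera('scene');cv2.imwrite('pics/c11.png',cv2.resize(cv2.cvtColor(w['frame'][150:250,320:440],cv2.COLOR_RGB2BGR),None,fx=5,fy=5,interpolation=2))
# toolrest fit & tray fit
from scipy.optimize import least_squares
P=pickle.load(open('P2.pkl','rb'));s,d=P['scene'],P['side']
z=lambda u,v:(190+u/6-.42,170+v/6-.42); y=lambda u,v:(180+u/6-.42,150+v/6-.42)
# bar ends mid (top face z=.008): scene near end, far end ; side
for nm,p,f,pts in (('scene',s,z,[(231,300),(292,455)]),('side',d,y,[(325,430),(481,424)])):
    print(nm,plane(p,[f(*q) for q in pts],.006))
print('post side top',plane(d,[y(401,365)],.046),'scene back face',plane(s,[z(258,365)],.027))
```

```text
scene [[ 0.4445 -0.0832  0.006 ]
 [ 0.5252 -0.0649  0.006 ]]
side [[ 0.5228 -0.0637  0.006 ]
 [ 0.4484 -0.0822  0.006 ]]
post side top [[ 0.4849 -0.0703  0.046 ]] scene back face [[ 0.4897 -0.0748  0.027 ]]
```

View pics/s11.png

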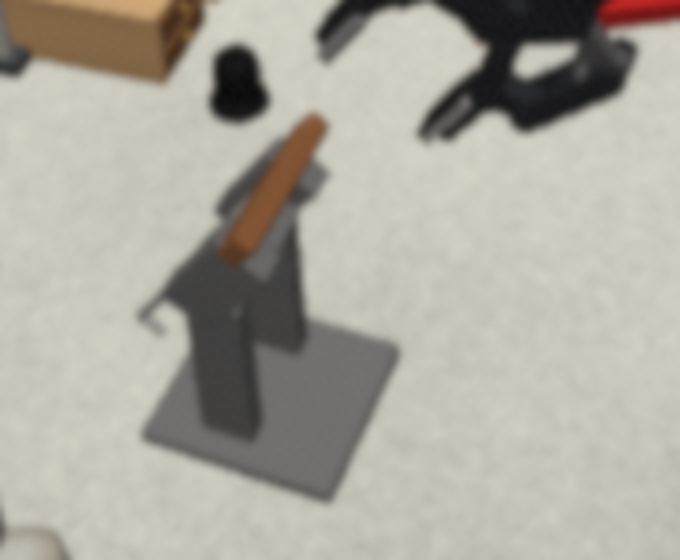

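View pics/c11.png

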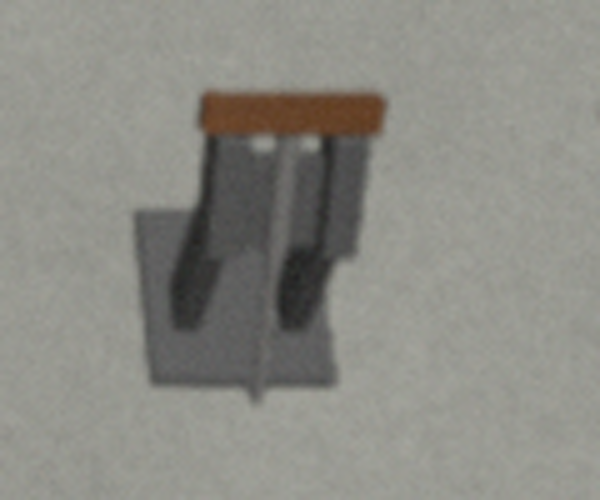

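```bash
cat > tray.py <<'E'
from cr import *
import pickle
from scipy.optimize import least_squares
P=pickle.load(open('P.pkl','rb'));s,d=P['scene'],P['side']
z=lambda u,v:(110+u/5-.4,185+v/5-.4); y=lambda u,v:(246+(u-400)/6.25-.42,155+v/6.25-.42)
obs=[(s,z(64,112),(-.08,-.055,.018)),(s,z(247,43),(-.08,.055,.018)),(s,z(345,282),(.08,.055,.018)),(s,z(149,357),(.08,-.055,.018)),
(d,y(722,104),(-.08,-.055,.018)),(d,y(757,215),(-.08,.055,.018)),(d,y(461,230),(.08,.055,.018)),(d,y(443,117),(.08,-.055,.018)),(s,z(135,284),(.035,-.05,.018)),(s,z(303,220),(.035,.05,.018))]
def T(q,X):
    c,sn=np.cos(q[2]),np.sin(q[2]);return np.array([q[0]+c*X[0]-sn*X[1],q[1]+sn*X[0]+c*X[1],X[2]])
f=lambda q:np.concatenate([proj(p,T(q,X))[0]-uv for p,uv,X in obs])
o=least_squares(f,[.5,-.3,.3],loss='soft_l1');print('tray',o.x);print(f(o.x).reshape(-1,2))
E
python3 tray.py
python3 - <<'E'
from cr import *
Rd=Rtool(-1.336,0)
plan([.415,-.09,.19],Rd,.05,mm=.033)
E
```

```text
tray [ 0.432  -0.2922  0.2812]
[[-0.1868  0.1807]
 [ 1.44   -0.1691]
 [ 0.5473 -0.7406]
 [-0.6075  0.2232]
 [ 0.027  -1.0264]
 [ 0.1651 -1.5393]
 [-1.4286 -1.1059]
 [-1.0027 -0.5746]
 [-0.8461 -0.3156]
 [ 1.6746 -1.5327]]
13 rows of [-0.0245, 0.02, 0.0097, 0.0413, -0.0279, 0.0876, 0.05]
```

Run:
```python
from cr import *
o=r.get_obs();p=np.array(o['tool_pos']);Q=R.from_rotvec(o['orientation'])
row=[-0.0245, 0.02, 0.0097, 0.0413, -0.0279, 0.0876]
for i in range(13):
    p=p+Q.apply(row[:3]);Q=Q*R.from_rotvec(row[3:]);print(p,Q.as_matrix()[:,2])
```

```text
[0.4192 0.2803 0.2485] [ 0.5286 -0.1076 -0.842 ]
[0.4346 0.2511 0.2504] [ 0.4871 -0.1233 -0.8646]
[0.4475 0.2206 0.2508] [ 0.4436 -0.1346 -0.8861]
[0.4576 0.1891 0.2497] [ 0.3985 -0.1413 -0.9062]
[0.4648 0.1569 0.2472] [ 0.3523 -0.1433 -0.9248]
[0.4692 0.1243 0.2434] [ 0.3056 -0.1407 -0.9417]
[0.4704 0.0917 0.2384] [ 0.2586 -0.1334 -0.9567]
[0.4687 0.0592 0.2323] [ 0.212  -0.1216 -0.9697]
[0.4638 0.0272 0.2252] [ 0.1662 -0.1053 -0.9805]
[ 0.4559 -0.0039  0.2173] [ 0.1216 -0.0847 -0.989 ]
[ 0.4451 -0.0339  0.2088] [ 0.0787 -0.06   -0.9951]
[ 0.4313 -0.0626  0.1997] [ 0.038  -0.0315 -0.9988]
[ 0.4148 -0.0896  0.1902] [-0.0001  0.0005 -1.    ]
```

jog_arm(increments=[[-0.0245,0.02,0.0097,0.0413,-0.0279,0.0876,0.05],[-0.0245,0.02,0.0097,0.0413,-0.0279,0.0876,0.05],[-0.0245,0.02,0.0097,0.0413,-0.0279,0.0876,0.05],[-0.0245,0.02,0.0097,0.0413,-0.0279,0.0876,0.05],[-0.0245,0.02,0.0097,0.0413,-0.0279,0.0876,0.05],[-0.0245,0.02,0.0097,0.0413,-0.0279,0.0876,0.05],[-0.0245,0.02,0.0097,0.0413,-0.0279,0.0876,0.05],[-0.0245,0.02,0.0097,0.0413,-0.0279,0.0876,0.05],[-0.0245,0.02,0.0097,0.0413,-0.0279,0.0876,0.05],[-0.0245,0.02,0.0097,0.0413,-0.0279,0.0876,0.05],[-0.0245,0.02,0.0097,0.0413,-0.0279,0.0876,0.05],[-0.0245,0.02,0.0097,0.0413,-0.0279,0.0876,0.05]])

```text
time: 17.42
tool_pos: [0.4308, -0.066, 0.1972]
orientation: [3.065, 0.488, 0.045]
contact_force: [1.1, -0.3, -0.5]
width: 0.0501
```

jog_arm(increments=[[-0.0245,0.02,0.0097,0.0413,-0.0279,0.0876,0.05],[0,0,0,0,0,0,0.05],[0,0,0,0,0,0,0.05],[0,0,0,0,0,0,0.05],[0,0,0,0,0,0,0.05]])

```text
time: 17.83
tool_pos: [0.4144, -0.0905, 0.1885]
orientation: [3.118, 0.368, -0.004]
contact_force: [0.2, 0.1, -0.1]
width: 0.0501
```

Run:
```python
from cr import *
import pickle
o=r.get_obs();print(o['tool_pos'],o['orientation'],o['joint_pos'],o['joint_vel'])
w=cams.camera('wrist');save(w,'w12');pickle.dump(w,open('w12.pkl','wb'))
```

```text
[ 0.4144 -0.0905  0.1885] [ 3.1177  0.3679 -0.0043] [-0.3851  0.1339 -0.4745  0.9638 -0.0033  2.5216] [ 0.0166 -0.0073  0.0033  0.0033 -0.0008  0.0009]
```

View pics/w12.png

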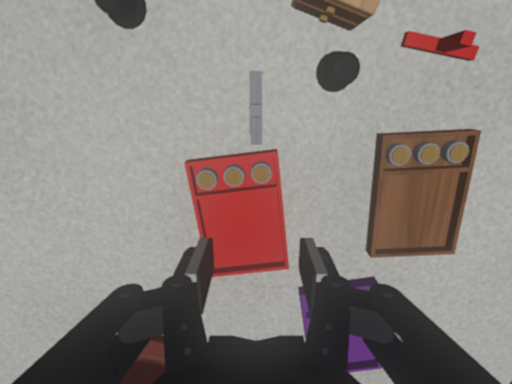

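Run:
```python
from cr import *
import pickle
w=pickle.load(open('w12.pkl','rb'))
f=cv2.cvtColor(w['frame'],cv2.COLOR_RGB2BGR)
a=cv2.resize(f[60:155,230:285],None,fx=6,fy=6,interpolation=2)
b=cv2.resize(f[120:265,360:490],None,fx=3.5,fy=3.5,interpolation=2)
c=np.zeros((600,800,3),np.uint8);c[:570,:330]=a;c[:b.shape[0],340:340+b.shape[1]]=b[:600]
cv2.imwrite('pics/z12.png',c)
```

```text
(no output)
```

View pics/z12.png

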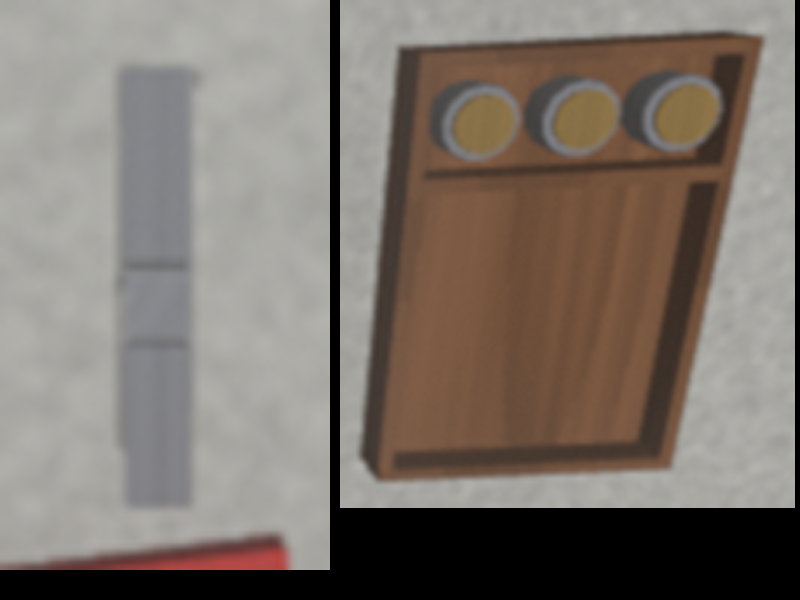

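Run:
```python
from cr import *
import pickle
from scipy.optimize import least_squares
w=pickle.load(open('w12.pkl','rb'))
a=lambda u,v:(230+u/6-.42,60+v/6-.42); b=lambda u,v:(360+(u-340)/3.5-.36,120+v/3.5-.36)
def T(q,X):
    c,sn=np.cos(q[2]),np.sin(q[2]);return np.array([q[0]+c*X[0]-sn*X[1],q[1]+sn*X[0]+c*X[1],X[2]])
def fit(obs,q0):
    f=lambda q:np.concatenate([proj(p,T(q,X))[0]-uv for p,uv,X in obs])
    o=least_squares(f,q0,loss='soft_l1');print(o.x);print(f(o.x).reshape(-1,2).round(1).tolist());return o.x
fit([(w,a(122,68),(.04,.007,.008)),(w,a(191,68),(.04,-.007,.008)),(w,a(190,506),(-.04,-.007,.008)),(w,a(127,506),(-.04,.007,.008)),(w,a(156,305),(0,0,.046))],[.48,-.07,.2])
fit([(w,b(418,50),(.08,.055,.018)),(w,b(763,37),(.08,-.055,.018)),(w,b(670,467),(-.08,-.055,.018)),(w,b(380,478),(-.08,.055,.018)),(w,b(362,460),(-.08,.055,0)),(w,b(400,48),(.08,.055,0)),(w,b(425,172),(.0325,.05,.018)),(w,b(393,468),(-.075,.05,.018))],[.43,-.29,.28])
exec(open('tray.py').read().replace("print(f(o.x)","(f(o.x)"))
o=r.get_obs();print(o['tool_pos'],o['joint_vel'])
```

```text
[ 0.4855 -0.0754  0.2399]
[[-0.8, -0.4], [0.6, -0.5], [0.6, 0.6], [-0.8, 0.6], [0.2, -0.0]]
[ 0.4316 -0.2967  0.2861]
[[1.0, 0.4], [0.8, -1.0], [0.7, 0.2], [-0.5, 0.8], [-0.5, -1.2], [-0.5, -0.9], [-0.8, 5.9], [-0.0, 0.2]]
tray [ 0.432  -0.2922  0.2812]
[ 0.4144 -0.0902  0.1887] [ 0.0065 -0.0034  0.0024  0.0035 -0.0021  0.0024]
```

Run:
```python
from cr import *
Rd=Rtool(-1.331,0)
a=plan([.4855,-.0754,.09],Rd,.05,mm=.025)
plan([.4855,-.0754,.016],Rd,.05,p0=a[0],R0=a[1],mm=.015)
```

```text
5 rows of [0.0146, 0.0004, 0.0197, 0.0004, 0.0006, -0.0009, 0.05]
5 rows of [0.0, -0.0, 0.0148, 0.0, 0.0, 0.0, 0.05]
```

jog_arm(increments=[[0.0146,0.0004,0.0197,0.0004,0.0006,-0.0009,0.05],[0.0146,0.0004,0.0197,0.0004,0.0006,-0.0009,0.05],[0.0146,0.0004,0.0197,0.0004,0.0006,-0.0009,0.05],[0.0146,0.0004,0.0197,0.0004,0.0006,-0.0009,0.05],[0.0146,0.0004,0.0197,0.0004,0.0006,-0.0009,0.05],[0,0,0,0,0,0,0.05],[0,0,0,0,0,0,0.05],[0,0,0,0,0,0,0.05],[0,0,0,0,0,0,0.05]])

```text
time: 18.63
tool_pos: [0.4854, -0.076, 0.0911]
orientation: [3.119, 0.374, 0.001]
contact_force: [0.1, 0.7, -0.3]
width: 0.0495
```

Run:
```python
from cr import *
w=cams.camera('wrist');save(w,'w13')
o=r.get_obs();print(o['tool_pos'],o['orientation'],o['joint_vel'])
plan([.4855,-.0754,.016],Rtool(-1.331,0),.05,mm=.015)
```

```text
[ 0.4855 -0.0761  0.0911] [3.1188 0.3731 0.0015] [-0.0051  0.0004 -0.0014 -0.0037  0.0011 -0.    ]
6 rows of [0.0, -0.0001, 0.0125, 0.0001, -0.0001, -0.0003, 0.05]
```

View pics/w13.png

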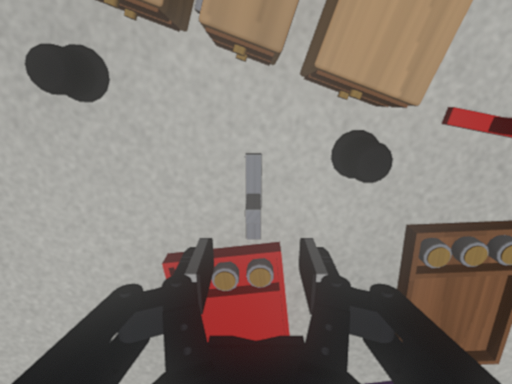

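Run:
```python
from cr import *
w=cams.camera('wrist')
print(w['origin'],proj(w,[[.4855,-.0754,.046],[.4855+.04*np.cos(.24),-.0754+.04*np.sin(.24),.008],[.4855-.04*np.cos(.24),-.0754-.04*np.sin(.24),.008]]))
o=r.get_obs();Q=R.from_rotvec(o['orientation']);print(proj(w,[o['tool_pos'],o['tool_pos']+Q.apply([0,0,.045])]))
cv2.imwrite('pics/z13.png',cv2.resize(cv2.cvtColor(w['frame'][140:260,215:295],cv2.COLOR_RGB2BGR),None,fx=5,fy=5,interpolation=2))
```

```text
[ 0.5666 -0.0582  0.2334] [[252.5087 216.8873]
 [252.7561 154.3404]
 [253.1998 239.8224]]
[[253.1407 247.9994]
 [253.7168 217.0896]]
```

View pics/z13.png

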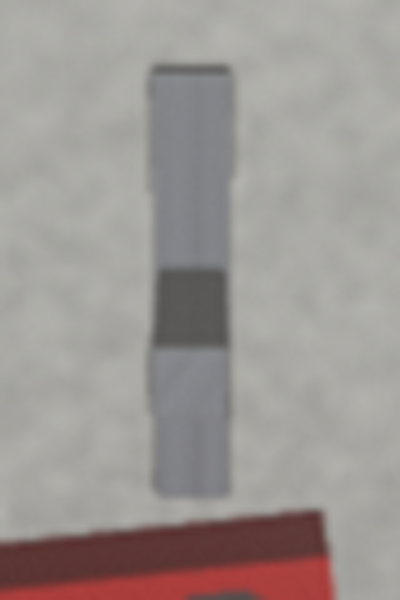

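jog_arm(increments=[[0,0,0.0125,0,0,0,0.05],[0,0,0.0125,0,0,0,0.05],[0,0,0.0125,0,0,0,0.05],[0,0,0.0125,0,0,0,0.05],[0,0,0.0125,0,0,0,0.05],[0,0,0.0115,0,0,0,0.05],[0,0,0,0,0,0,0.05],[0,0,0,0,0,0,0.05],[0,0,0,0,0,0,0.05]])

```text
time: 19.48
tool_pos: [0.4857, -0.0764, 0.0169]
orientation: [3.119, 0.372, 0.001]
contact_force: [0.2, -0.6, -0.4]
width: 0.05
```

jog_arm(increments=[[0,0,0,0,0,0,0],[0,0,0,0,0,0,0],[0,0,0,0,0,0,0],[0,0,0,0,0,0,0],[0,0,0,0,0,0,0],[0,0,0,0,0,0,0]], force=60)

```text
time: 19.98
tool_pos: [0.4856, -0.0762, 0.0165]
orientation: [3.119, 0.372, 0.0]
contact_force: [-0.8, 0.5, 5.7]
width: 0.011
```

jog_arm(increments=[[0,0,-0.005,0,0,0,0],[0,0,-0.015,0,0,0,0],[0,0,-0.02,0,0,0,0],[0,0,-0.02,0,0,0,0],[0,0,-0.02,0,0,0,0],[0,0,0,0,0,0,0],[0,0,0,0,0,0,0],[0,0,0,0,0,0,0]])

```text
time: 20.65
tool_pos: [0.485, -0.0761, 0.0956]
orientation: [-3.119, -0.372, 0.002]
contact_force: [-0.6, -0.2, -0.4]
width: 0.0108
```

Run:
```python
from cr import *
w=cams.camera('wrist');save(w,'w14')
o=r.get_obs();print(o['tool_pos'],o['orientation'],o['joint_vel'],o['width'])
plan([.4118,-.2999,.11],Rtool(-1.287,0),0,mm=.025)
```

```text
[ 0.4846 -0.0759  0.0952] [-3.1186 -0.3723  0.0029] [-0.0001  0.0083 -0.0011  0.0014  0.0001 -0.0014] 0.011167901174049623
10 rows of [-0.0128, 0.0198, -0.0015, -0.0001, 0.0002, -0.0046, 0.0]
```

View pics/w14.png

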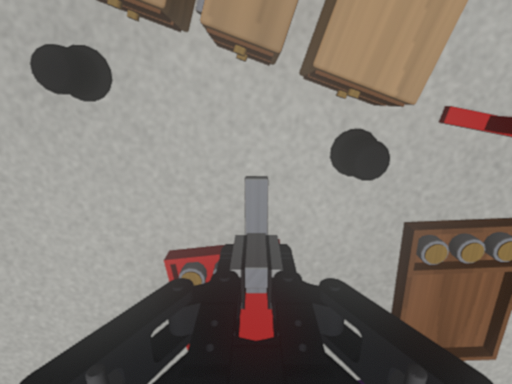

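Tool rest is held upright by its post at (256,235), with the bar clear. Loupes are untouched. Carrying to the tray.

jog_arm(increments=[[-0.0064,0.0099,-0.0015,0,0,-0.0046,0],[-0.0128,0.0198,-0.0015,0,0,-0.0046,0],[-0.0128,0.0198,-0.0015,0,0,-0.0046,0],[-0.0128,0.0198,-0.0015,0,0,-0.0046,0],[-0.0128,0.0198,-0.0015,0,0,-0.0046,0],[-0.0128,0.0198,-0.0015,0,0,-0.0046,0],[-0.0128,0.0198,-0.0015,0,0,-0.0046,0],[-0.0128,0.0198,-0.0015,0,0,-0.0046,0],[-0.0128,0.0198,-0.0015,0,0,-0.0046,0],[-0.0128,0.0198,-0.0015,0,0,-0.0046,0],[-0.0064,0.0099,0,0,0,0,0],[0,0,0,0,0,0,0]])

```text
time: 21.7
tool_pos: [0.4118, -0.3022, 0.1101]
orientation: [-3.11, -0.44, 0.002]
contact_force: [0.0, -0.4, -0.2]
width: 0.0109
```

jog_arm(increments=[[0,0,0,0,0,0,0],[0,0,0,0,0,0,0],[0,0,0,0,0,0,0],[0,0,0,0,0,0,0]])

```text
time: 22.03
tool_pos: [0.4129, -0.2994, 0.1108]
orientation: [-3.109, -0.446, 0.001]
contact_force: [-0.5, 0.8, -1.1]
width: 0.0108
```

Run:
```python
from cr import *
w=cams.camera('wrist');save(w,'w15')
o=r.get_obs();print(o['tool_pos'],o['orientation'],o['joint_vel'],o['width'])
plan([.4118,-.2999,.026],Rtool(-1.287,0),0,mm=.015)
for n in ('scene','side'):
    w=cams.camera(n);f=w['frame'];c=proj(w,[[.43,-.295,.05]])[0].astype(int)
    cv2.imwrite(f'pics/t15{n}.png',cv2.resize(cv2.cvtColor(f[c[1]-45:c[1]+45,c[0]-50:c[0]+50],cv2.COLOR_RGB2BGR),None,fx=5,fy=5,interpolation=2))
```

```text
[ 0.4129 -0.2996  0.1109] [-3.1093 -0.4458  0.001 ] [-0.0024 -0.0009  0.0051  0.0005 -0.001  -0.0017] 0.011074579001533955
6 rows of [-0.0002, -0.0, 0.0141, -0.0001, 0.0001, 0.0002, 0.0]
```

View pics/w15.png

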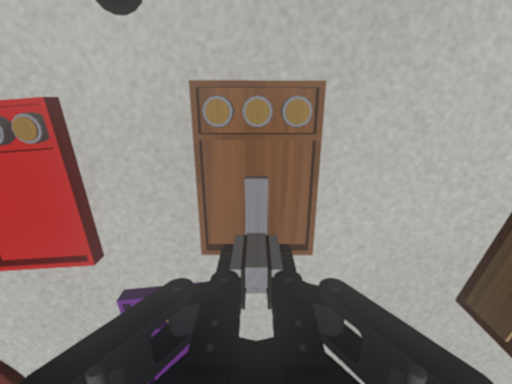

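View pics/t15side.png

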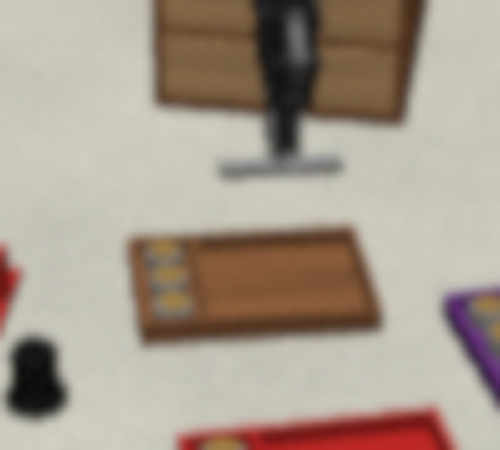

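jog_arm(increments=[[0,0,0.0141,0,0,0,0],[0,0,0.0141,0,0,0,0],[0,0,0.0141,0,0,0,0],[0,0,0.0141,0,0,0,0],[0,0,0.0141,0,0,0,0],[0,0,0.0141,0,0,0,0],[0,0,0,0,0,0,0],[0,0,0,0,0,0,0],[0,0,0,0,0,0,0]])

```text
time: 22.93
tool_pos: [0.413, -0.3006, 0.027]
orientation: [3.11, 0.444, -0.0]
contact_force: [-0.2, 0.8, 0.5]
width: 0.011
```

jog_arm(increments=[[0,0,0.0015,0,0,0,0],[0,0,0.001,0,0,0,0],[0,0,0.001,0,0,0,0],[0,0,0,0,0,0,0],[0,0,0,0,0,0,0]])

```text
time: 23.35
tool_pos: [0.4127, -0.3005, 0.023]
orientation: [-3.11, -0.444, 0.001]
contact_force: [-0.1, -0.9, -0.1]
width: 0.0106
```

jog_arm(increments=[[0,0,0.0008,0,0,0,0],[0,0,0.0008,0,0,0,0],[0,0,0,0,0,0,0],[0,0,0,0,0,0,0]])

```text
time: 23.68
tool_pos: [0.4127, -0.3005, 0.0215]
orientation: [3.11, 0.444, -0.001]
contact_force: [-1.5, 0.5, 4.3]
width: 0.0106
```

jog_arm(increments=[[0,0,0,0,0,0,0.045],[0,0,0,0,0,0,0.045],[0,0,0,0,0,0,0.045],[0,0,0,0,0,0,0.045],[0,0,-0.01,0,0,0,0.045],[0,0,-0.02,0,0,0,0.045],[0,0,-0.025,0,0,0,0.045],[0,0,-0.025,0,0,0,0.045],[0,0,-0.03,0,0,0,0.045],[0,0,-0.03,0,0,0,0.045],[0,0,-0.03,0,0,0,0.045],[0,0,0,0,0,0,0.045]])

```text
time: 24.68
tool_pos: [0.4149, -0.3024, 0.1974]
orientation: [3.103, 0.443, 0.007]
contact_force: [-0.2, -0.5, 0.0]
width: 0.0451
```

Run:
```python
from cr import *
w=cams.camera('wrist');save(w,'w16')
for n in ('scene','side'):
    w=cams.camera(n);f=w['frame'];save(w,'f16'+n);c=proj(w,[[.43,-.295,.02]])[0].astype(int)
    cv2.imwrite(f'pics/t16{n}.png',cv2.resize(cv2.cvtColor(f[c[1]-30:c[1]+30,c[0]-40:c[0]+40],cv2.COLOR_RGB2BGR),None,fx=7,fy=7,interpolation=2))
Rg=R.from_rotvec([1.998,1.703,.537]);S=np.array([.4638,.2967,.1516])
p=S-Rg.as_matrix()[:,2]*.11
a=plan(p,Rg,.05,mm=.033)
o=r.get_obs();print(o['time'],a[0])
```

```text
19 rows of [0.0244, -0.0225, -0.008, -0.0286, 0.0181, -0.0574, 0.05]
24.8333 [0.4015 0.3067 0.2417]
```

View pics/w16.png

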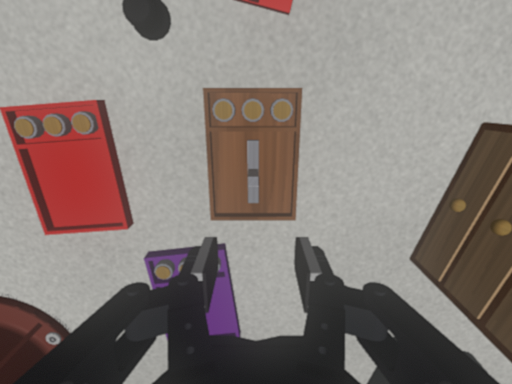

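View pics/t16side.png

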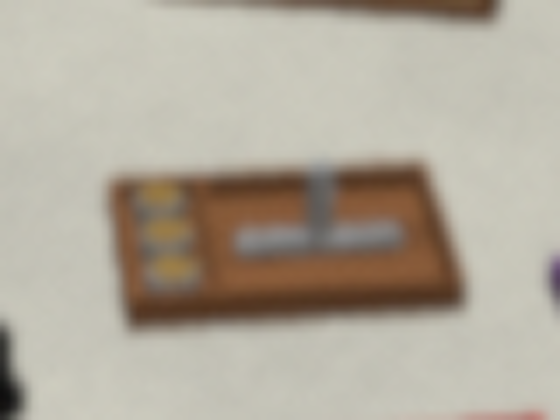

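View pics/f16scene.png

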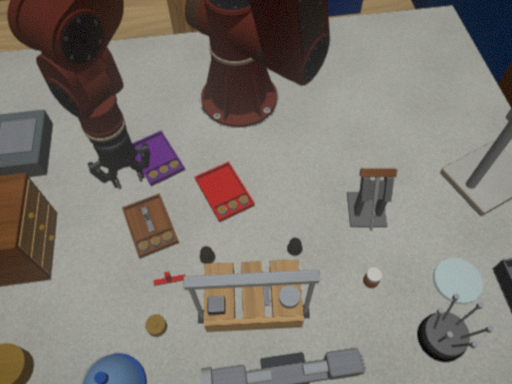

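Run:
```python
from cr import *
o=r.get_obs();p=np.array(o['tool_pos']);Q=R.from_rotvec(o['orientation'])
row=[0.0244, -0.0225, -0.008, -0.0286, 0.0181, -0.0574]
for i in range(19):
    p=p+Q.apply(row[:3]);Q=Q*R.from_rotvec(row[3:])
    if i%2==0:print(p,Q.as_matrix()[:,2])
```

```text
[ 0.4298 -0.2719  0.1995] [ 0.0258 -0.0218 -0.9994]
[ 0.4584 -0.2119  0.2147] [ 0.0812 -0.0604 -0.9949]
[ 0.4792 -0.1483  0.2284] [ 0.1403 -0.092  -0.9858]
[ 0.4918 -0.0823  0.24  ] [ 0.202  -0.1162 -0.9725]
[ 0.4963 -0.0148  0.2491] [ 0.2653 -0.1326 -0.955 ]
[0.4926 0.0531 0.2551] [ 0.329  -0.1407 -0.9338]
[0.4809 0.1203 0.2578] [ 0.392  -0.1406 -0.9092]
[0.4616 0.1857 0.2566] [ 0.4532 -0.1321 -0.8816]
[0.435  0.2484 0.2515] [ 0.5114 -0.1155 -0.8515]
[0.4019 0.3073 0.2421] [ 0.5658 -0.091  -0.8195]
```

jog_arm(increments=[[0.0244,-0.0225,-0.008,-0.0286,0.0181,-0.0574,0.05],[0.0244,-0.0225,-0.008,-0.0286,0.0181,-0.0574,0.05],[0.0244,-0.0225,-0.008,-0.0286,0.0181,-0.0574,0.05],[0.0244,-0.0225,-0.008,-0.0286,0.0181,-0.0574,0.05],[0.0244,-0.0225,-0.008,-0.0286,0.0181,-0.0574,0.05],[0.0244,-0.0225,-0.008,-0.0286,0.0181,-0.0574,0.05],[0.0244,-0.0225,-0.008,-0.0286,0.0181,-0.0574,0.05],[0.0244,-0.0225,-0.008,-0.0286,0.0181,-0.0574,0.05],[0.0244,-0.0225,-0.008,-0.0286,0.0181,-0.0574,0.05],[0.0244,-0.0225,-0.008,-0.0286,0.0181,-0.0574,0.05],[0.0244,-0.0225,-0.008,-0.0286,0.0181,-0.0574,0.05],[0.0244,-0.0225,-0.008,-0.0286,0.0181,-0.0574,0.05]])

```text
time: 25.83
tool_pos: [0.487, 0.0882, 0.2558]
orientation: [2.481, 1.331, 0.368]
contact_force: [1.0, 0.0, -1.1]
width: 0.0501
```

jog_arm(increments=[[0.0244,-0.0225,-0.008,-0.0286,0.0181,-0.0574,0.05],[0.0244,-0.0225,-0.008,-0.0286,0.0181,-0.0574,0.05],[0.0244,-0.0225,-0.008,-0.0286,0.0181,-0.0574,0.05],[0.0244,-0.0225,-0.008,-0.0286,0.0181,-0.0574,0.05],[0.0244,-0.0225,-0.008,-0.0286,0.0181,-0.0574,0.05],[0.0244,-0.0225,-0.008,-0.0286,0.0181,-0.0574,0.05],[0.0244,-0.0225,-0.008,-0.0286,0.0181,-0.0574,0.05],[0,0,0,0,0,0,0.05],[0,0,0,0,0,0,0.05],[0,0,0,0,0,0,0.05],[0,0,0,0,0,0,0.05],[0,0,0,0,0,0,0.05]])

```text
time: 26.83
tool_pos: [0.4027, 0.3061, 0.242]
orientation: [2.001, 1.7, 0.535]
contact_force: [0.5, 0.3, 0.6]
width: 0.0503
```

Run:
```python
from cr import *
o=r.get_obs();print(o['tool_pos'],o['orientation'],o['joint_vel'])
Rg=R.from_rotvec([1.998,1.703,.537]);S=np.array([.4638,.2967,.1516])
plan(S,Rg,.05,mm=.014)
w=cams.camera('wrist');save(w,'w17')
for x in (.045,-.045): print(proj(w,[S+Rg.apply([x,0,-.027])]))
```

```text
[0.4027 0.3061 0.242 ] [2.0014 1.7004 0.5355] [-0.0034 -0.0025  0.0015 -0.0006 -0.0004  0.0012]
8 rows of [0.0001, -0.0001, 0.0137, -0.0002, 0.0002, -0.0003, 0.05]
[[254.3568 146.5833]]
[[254.7436 243.5073]]
```

View pics/w17.png

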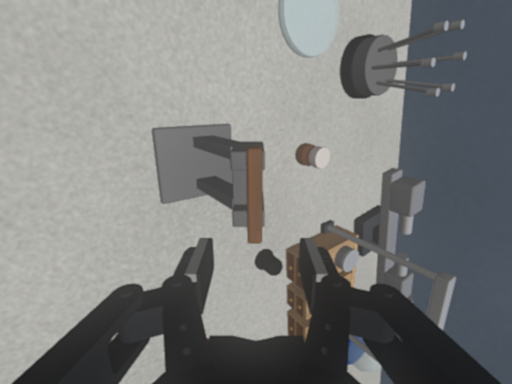

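jog_arm(increments=[[0.0001,-0.0001,0.0137,0,0,0,0.05],[0.0001,-0.0001,0.0137,0,0,0,0.05],[0.0001,-0.0001,0.0137,0,0,0,0.05],[0.0001,-0.0001,0.0137,0,0,0,0.05],[0.0001,-0.0001,0.0137,0,0,0,0.05],[0.0001,-0.0001,0.0137,0,0,0,0.05],[0.0001,-0.0001,0.0137,0,0,0,0.05],[0.0001,-0.0001,0.0137,0,0,0,0.05],[0,0,0,0,0,0,0.05],[0,0,0,0,0,0,0.05],[0,0,0,0,0,0,0.05]])

```text
time: 27.8
tool_pos: [0.4637, 0.2977, 0.1523]
orientation: [2.0, 1.702, 0.536]
contact_force: [0.3, 0.4, 0.5]
width: 0.0501
```

jog_arm(increments=[[0,0,0,0,0,0,0],[0,0,0,0,0,0,0],[0,0,0,0,0,0,0],[0,0,0,0,0,0,0],[0,0,0,0,0,0,0],[0,0,0,0,0,0,0]])

```text
time: 28.3
tool_pos: [0.4633, 0.2984, 0.1524]
orientation: [1.999, 1.703, 0.538]
contact_force: [-4.4, -0.4, 5.4]
width: 0.0132
```

jog_arm(increments=[[0,0.006,-0.001,0,0,0,0],[0,0.01,0,0,0,0,0],[0,0.01,0,0,0,0,0],[0,0.01,0,0,0,0,0],[0,0,0,0,0,0,0],[0,0,0,0,0,0,0],[0,0,0,0,0,0,0],[0,0,0,0,0,0,0]])

```text
time: 28.97
tool_pos: [0.4915, 0.2932, 0.1727]
orientation: [2.0, 1.704, 0.535]
contact_force: [-0.3, -0.6, -1.0]
width: 0.0129
```

Run:
```python
from cr import *
o=r.get_obs();print(o['tool_pos'],o['orientation'],o['joint_vel'])
w=cams.camera('side');cv2.imwrite('pics/s18.png',cv2.resize(cv2.cvtColor(w['frame'][230:370,150:320],cv2.COLOR_RGB2BGR),None,fx=4,fy=4,interpolation=2))
```

```text
[0.4915 0.2932 0.1727] [1.9997 1.7035 0.5351] [ 0.0028 -0.0005 -0.002  -0.0009  0.0007 -0.0004]
```

View pics/s18.png

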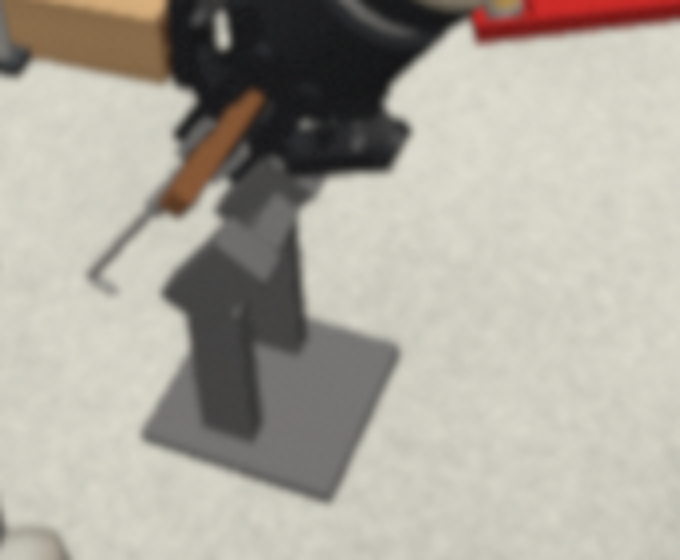

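jog_arm(increments=[[0,-0.006,0,0,0,0,0],[0,-0.006,0,0,0,0,0],[0,-0.006,0,0,0,0,0],[0,-0.006,0,0,0,0,0],[0,-0.006,0,0,0,0,0],[0,-0.0055,0,0,0,0,0],[0,0,0,0,0,0,0],[0,0,0.0005,0,0,0,0],[0,0,0,0,0,0,0],[0,0,0,0,0,0,0]])

```text
time: 29.85
tool_pos: [0.4632, 0.2983, 0.1524]
orientation: [2.0, 1.704, 0.536]
contact_force: [-5.5, 0.8, 2.3]
width: 0.013
```

jog_arm(increments=[[0,0,0,0,0,0,0.05],[0,0,0,0,0,0,0.05],[0,0,0,0,0,0,0.05],[0,0,0,0,0,0,0.05],[0,0,-0.01,0,0,0,0.05],[0,0,-0.02,0,0,0,0.05],[0,0,-0.02,0,0,0,0.05],[0,0,-0.025,0,0,0,0.05],[0,0,-0.025,0,0,0,0.05],[0,0,-0.02,0,0,0,0.05],[0,0,0,0,0,0,0.05],[0,0,0,0,0,0,0.05]])

```text
time: 30.85
tool_pos: [0.3959, 0.3097, 0.2516]
orientation: [1.999, 1.703, 0.54]
contact_force: [0.1, 0.2, -0.3]
width: 0.0496
```

Run:
```python
from cr import *
o=r.get_obs();print(o['tool_pos'],o['time'],o['contact_force'])
w=cams.camera('side');save(w,'s19')
a=cv2.resize(cv2.cvtColor(w['frame'][240:340,170:270],cv2.COLOR_RGB2BGR),None,fx=4,fy=4,interpolation=2)
w=cams.camera('scene');save(w,'c19')
b=cv2.resize(cv2.cvtColor(w['frame'][150:250,320:420],cv2.COLOR_RGB2BGR),None,fx=4,fy=4,interpolation=2)
cv2.imwrite('pics/e19.png',np.hstack([a,b]))
for t in ('loupe1','jar1','weight1','plainbar','pick','toolrest','tray'):
    for k in outline_of(w,t)[:2]: print(t,round(k['confidence'],2),k['location'])
```

```text
[0.3959 0.3097 0.2516] 30.85 [ 0.1029  0.2242 -0.2876]
loupe1 0.71 [296.3, 248.1]
loupe1 0.55 [205.3, 255.1]
jar1 0.67 [372.6, 276.4]
weight1 0.67 [155.8, 327.3]
plainbar 0.49 [268.3, 294.8]
plainbar 0.49 [147.9, 226.6]
pick 0.62 [376.5, 174.6]
toolrest 0.73 [166.7, 279.8]
toolrest 0.54 [369.1, 280.4]
tray 0.95 [224.5, 190.7]
tray 0.88 [157.8, 155.6]
```

View pics/e19.png

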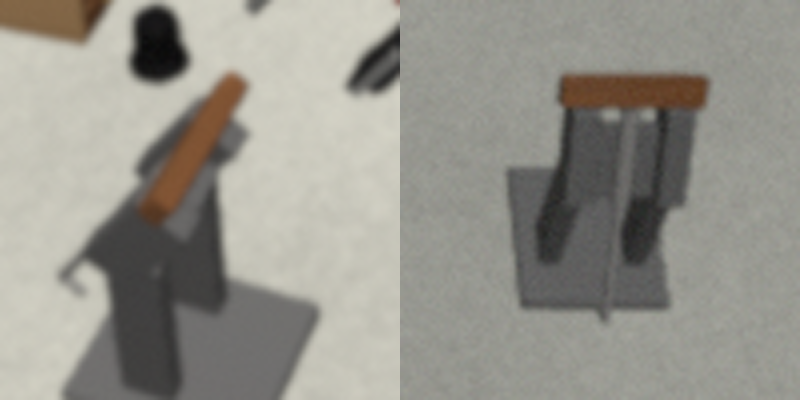

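View pics/c19.png

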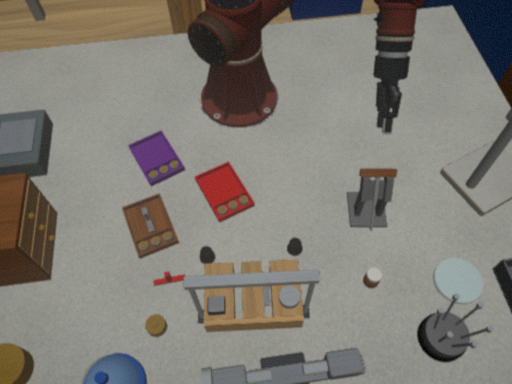

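The picture shows the pick seated in the cradle at (378,175), the tool rest upright in the wooden tray at (148,217), the plain bar still in the left gap, and the bystanders where they started. I am handing in.

```bash
python3 -c "
from workcell import ticket
print(ticket.finish_job())"
```

```text
the job is handed in; nothing more can be done
None
```

I hooked the tool rest out of the right gap onto the open bench, then stood it on its bar in the wooden tray's long compartment. The pick is back in its cradle. I handed in at about 31 s of the 67 s allowed.

**Order:** The one gripper could not hold both things, so I parked the pick in the cradle before moving the tool rest. After the tool rest was in the tray, I gripped the pick again, slid it off by about 35 mm and hung it back, so the final hanging came last as asked.

**One correction:** Partway through the pull, the rod drifted to one side of the post because my estimate of the rod's position was about 3 mm off. I backed off, re-centred it and carried on.

**Last checks:**
- **Tool rest:** The pictures show it upright, roughly in the middle of the compartment. I felt about 4 N of contact when setting it down, then released it.
- **Pick:** It looks the same in the cradle as it did at the start.
- **Bystanders:** The loupes, jar, brass weight and plain bar are within about 3 pixels of where they were first detected. That is within the detectors' noise, and the pictures show no shift.
- **Forces:** The highest reading at the end of any move was about 8 N.
- **Disagreement:** In the last picture the network did not find the tool rest in the tray. It marked the red look-alike and the jar instead. I confirmed the tool rest by looking at the pictures.

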